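# Set up the sample mixer

## Task

Pull the dust plugs out of the mixer's spindles and put them in the steel tray, and fit every rotor head that is waiting in the storage pots onto a spindle of the sample mixer, one to a spindle, lowering it gently so that its tapered shank goes into the bore and its drive slot over the two dogs, fully home. Then take the hand scanner from its dock, point it squarely at the middle of the barcode label on the mixer's console from about 7 cm away and hold it still there for two seconds, and stand it back in its dock, nose down. Last, press the start button fully and let go; leave the amber jar, the beaker and the blue-lidded tip box where they are.

Things in the scene. Friction and masses are not known exactly. Their poses are not given: they have to be found in the camera images.
- mixer: The sample mixer, fixed to the bench: a low white case 170 (x) x 490 (y) x 60 mm high, origin under its centre. Three upright spindles stand in a row along its y, at y = +180, +60 and -60 mm; at its -y end (y = -190 mm) are the console with the barcode label and, nearer the robot, the start button. Yaw as given.
- nose_a (a point): Spindle at mixer y = +180 mm: centre of its flat nose face (top of a steel post 72 mm across), 110 mm over the bench; z up, x through its two drive dogs. Tapered bore, 37.6 mm across here, 22 mm at 50 mm depth. The dogs rise 8 mm from the face at x = +/-27.5 mm, each 11.5 mm in x, 11 mm in y. It turns stiffly (0.02 N m), stands at any angle.
- nose_b (a point): Spindle at mixer y = +60 mm: centre of its flat nose face (top of a steel post 72 mm across), 110 mm over the bench; z up, x through its two drive dogs. Tapered bore, 37.6 mm across here, 22 mm at 50 mm depth. The dogs rise 8 mm from the face at x = +/-27.5 mm, each 11.5 mm in x, 11 mm in y. It turns stiffly (0.02 N m), stands at any angle.
- nose_c (a point): Spindle at mixer y = -60 mm: centre of its flat nose face (top of a steel post 72 mm across), 110 mm over the bench; z up, x through its two drive dogs. Tapered bore, 37.6 mm across here, 22 mm at 50 mm depth. The dogs rise 8 mm from the face at x = +/-27.5 mm, each 11.5 mm in x, 11 mm in y. It turns stiffly (0.02 N m), stands at any angle.
- tang_a (a point): Rotor head a (None if absent; all alike, 0.4 kg): centre of its upright gripping tang, 56 mm in x, 24 mm thick in y, 42 mm high, on an aluminium disc 90 mm across whose top is 21 mm under this point. z up. The head starts upright in a pot. Fully home on a spindle this point is 53 mm over the nose face, tang in line with the dogs, either way round.
- flange_a (a point): Rotor head a: centre of the flat underside of its steel drive flange, 53 mm under the tang's centre, same axes; at first on the rim of a loose grey pot (90 mm across, 55 high). Below it the tapered shank, 45 mm long, 35.6 mm across here, 20 mm at the tip. A drive slot 14 mm wide, 10 mm deep runs right across the underside along x, parallel to the tang.
- tang_b (a point): Rotor head b (None if absent; all alike, 0.4 kg): centre of its upright gripping tang, 56 mm in x, 24 mm thick in y, 42 mm high, on an aluminium disc 90 mm across whose top is 21 mm under this point. z up. The head starts upright in a pot. Fully home on a spindle this point is 53 mm over the nose face, tang in line with the dogs, either way round.
- flange_b (a point): Rotor head b: centre of the flat underside of its steel drive flange, 53 mm under the tang's centre, same axes; at first on the rim of a loose grey pot (90 mm across, 55 high). Below it the tapered shank, 45 mm long, 35.6 mm across here, 20 mm at the tip. A drive slot 14 mm wide, 10 mm deep runs right across the underside along x, parallel to the tang.
- tang_c (a point): Rotor head c (None if absent; all alike, 0.4 kg): centre of its upright gripping tang, 56 mm in x, 24 mm thick in y, 42 mm high, on an aluminium disc 90 mm across whose top is 21 mm under this point. z up. The head starts upright in a pot. Fully home on a spindle this point is 53 mm over the nose face, tang in line with the dogs, either way round.
- flange_c (a point): Rotor head c: centre of the flat underside of its steel drive flange, 53 mm under the tang's centre, same axes; at first on the rim of a loose grey pot (90 mm across, 55 high). Below it the tapered shank, 45 mm long, 35.6 mm across here, 20 mm at the tip. A drive slot 14 mm wide, 10 mm deep runs right across the underside along x, parallel to the tang.
- knob_a (a point): Dust plug that closes the spindle at mixer y = +180 mm (None if absent): loose black plastic plug 95 mm long, 0.06 kg, point on its axis 20 mm under its top, 75 mm over its tip, z up. Round knob 28 mm across, its top 37 mm; below it a 50 mm tapered foot, 19 mm across at the tip, 34 mm at its top. It sits loosely in the bore, tip on the bottom, so this point is 25 mm over the nose face; it lifts straight out.
- knob_b (a point): Dust plug that closes the spindle at mixer y = +60 mm (None if absent): loose black plastic plug 95 mm long, 0.06 kg, point on its axis 20 mm under its top, 75 mm over its tip, z up. Round knob 28 mm across, its top 37 mm; below it a 50 mm tapered foot, 19 mm across at the tip, 34 mm at its top. It sits loosely in the bore, tip on the bottom, so this point is 25 mm over the nose face; it lifts straight out.
- knob_c (a point): Dust plug that closes the spindle at mixer y = -60 mm (None if absent): loose black plastic plug 95 mm long, 0.06 kg, point on its axis 20 mm under its top, 75 mm over its tip, z up. Round knob 28 mm across, its top 37 mm; below it a 50 mm tapered foot, 19 mm across at the tip, 34 mm at its top. It sits loosely in the bore, tip on the bottom, so this point is 25 mm over the nose face; it lifts straight out.
- tray_in (a point): Centre of the inner floor, 4 mm over the bench, of the open steel tray for the dust plugs, fixed: outside 190 mm in x, 130 mm in y, 35 mm high, walls 4 mm.
- scanner_handle (a point): Hand barcode scanner, a point in the handle 100 mm above its nose. Handle 36 mm in x, 28 mm thick in y, from 36 to 140 mm above the nose; the nose block below it is 62 (x) x 44 (y) x 36 mm. Its own z runs from the nose up the handle; it looks along its own -z, out of the nose. Mass 0.22 kg. At the start it stands nose down in its dock.
- lens (a point): Centre of the scanner's window, in the flat underside of its nose; same axes as the handle (it looks along -z).
- scanner: The same scanner as a body; origin at the window in the nose, same axes.
- dock_floor (a point): Centre of the floor of the scanner dock, fixed to the bench: an open tray of black plastic, inside 70 mm in x by 52 mm in y, walls up to 21 mm above this floor, floor 5 mm over the bench. The scanner stands in it nose down, its long side along the dock's x, either way round.
- barcode (a point): Centre of the barcode label (50 x 84 mm, white with dark bars) on the sloping console plate of the mixer. z is the plate's outward normal, tipped 0.45 rad from vertical towards the mixer's -x (the robot's side).
- start (a joint): Travel of the start button (m): 0 released, 0.006 fully pressed, springs back, 5 N to press it fully.
- start_top (a point): Centre of the top of the start button, 30 mm across, pressed straight down.
- jar: Bystander, left alone: low amber jar, 48 mm across, 60 mm high; origin under its centre.
- beaker: Bystander, left alone: beaker, 80 mm across, 90 mm high; origin under its centre.
- tipbox: Bystander, left alone: pipette tip box 120 x 80 x 65 mm; origin under its centre.
Things that resemble listed ones, but are neither listed nor needed, are in the scene too. What is shaped like the part that bears knob_a but red or turquoise is not meant.

How it is judged:
On the way, in this order (a step that is already met when the one before it is completed fails the run):
1. every rotor head present is fully home on a spindle, slot over the dogs, and every dust plug present is in the steel tray (((horizontal distance between tang_a and nose_a below 0.004 m and z of tang_a in the frame of nose_a between 0.049 and 0.0555 m and angle between the x axis of tang_a and the x axis of nose_a, either way round below 0.2 rad and angle between tang_a's own z axis and vertical below 0.06 rad) or (horizontal distance between tang_a and nose_b below 0.004 m and z of tang_a in the frame of nose_b between 0.049 and 0.0555 m and angle between the x axis of tang_a and the x axis of nose_b, either way round below 0.2 rad and angle between tang_a's own z axis and vertical below 0.06 rad) or (horizontal distance between tang_a and nose_c below 0.004 m and z of tang_a in the frame of nose_c between 0.049 and 0.0555 m and angle between the x axis of tang_a and the x axis of nose_c, either way round below 0.2 rad and angle between tang_a's own z axis and vertical below 0.06 rad)) and ((horizontal distance between tang_b and nose_a below 0.004 m and z of tang_b in the frame of nose_a between 0.049 and 0.0555 m and angle between the x axis of tang_b and the x axis of nose_a, either way round below 0.2 rad and angle between tang_b's own z axis and vertical below 0.06 rad) or (horizontal distance between tang_b and nose_b below 0.004 m and z of tang_b in the frame of nose_b between 0.049 and 0.0555 m and angle between the x axis of tang_b and the x axis of nose_b, either way round below 0.2 rad and angle between tang_b's own z axis and vertical below 0.06 rad) or (horizontal distance between tang_b and nose_c below 0.004 m and z of tang_b in the frame of nose_c between 0.049 and 0.0555 m and angle between the x axis of tang_b and the x axis of nose_c, either way round below 0.2 rad and angle between tang_b's own z axis and vertical below 0.06 rad)) and ((horizontal distance between tang_c and nose_a below 0.004 m and z of tang_c in the frame of nose_a between 0.049 and 0.0555 m and angle between the x axis of tang_c and the x axis of nose_a, either way round below 0.2 rad and angle between tang_c's own z axis and vertical below 0.06 rad) or (horizontal distance between tang_c and nose_b below 0.004 m and z of tang_c in the frame of nose_b between 0.049 and 0.0555 m and angle between the x axis of tang_c and the x axis of nose_b, either way round below 0.2 rad and angle between tang_c's own z axis and vertical below 0.06 rad) or (horizontal distance between tang_c and nose_c below 0.004 m and z of tang_c in the frame of nose_c between 0.049 and 0.0555 m and angle between the x axis of tang_c and the x axis of nose_c, either way round below 0.2 rad and angle between tang_c's own z axis and vertical below 0.06 rad)) and x of knob_a in the frame of tray_in between -0.092 and 0.092 m and y of knob_a in the frame of tray_in between -0.062 and 0.062 m and z of knob_a in the frame of tray_in between 0 and 0.09 m and x of knob_b in the frame of tray_in between -0.092 and 0.092 m and y of knob_b in the frame of tray_in between -0.062 and 0.062 m and z of knob_b in the frame of tray_in between 0 and 0.09 m and x of knob_c in the frame of tray_in between -0.092 and 0.092 m and y of knob_c in the frame of tray_in between -0.062 and 0.062 m and z of knob_c in the frame of tray_in between 0 and 0.09 m), for 0.3 s.
2. the scanner is held still, pointing squarely at the middle of the barcode label from 35 to 110 mm, for a second (z of barcode in the frame of lens between -0.11 and -0.035 m and x of barcode in the frame of lens between -0.02 and 0.02 m and y of barcode in the frame of lens between -0.02 and 0.02 m and angle between the z axis of lens and the z axis of barcode, either way round below 0.3 rad and linear speed of scanner below 0.03 m/s), for 1 s.
3. the scanner stands back in its dock, nose down (horizontal distance between lens and dock_floor below 0.012 m and z of lens in the frame of dock_floor below 0.005 m and angle between scanner_handle's own z axis and vertical below 0.12 rad), for 0.2 s.
4. the start button is pressed fully (value of joint start above 0.0045 m), for 0.05 s.
At the end, for the whole second after the job is handed in: Each head present is on a spindle: tang within 4 mm of the axis, 2.5 mm of fully home, 0.2 rad of the dogs, upright within 0.06 rad; scanner in its dock within 12 mm of the middle, nose within 5 mm of the floor, upright within 0.12 rad; start button sprung back; plugs in the tray (all of step 1 and all of step 3 and linear speed of scanner below 0.02 m/s and value of joint start below 0.002 m); the robot touches nothing.
It fails at once if a bystander (jar, beaker, tip box) moved more than 30 mm (distance of any of jar, beaker, tipbox from where it was at the start of the episode above 0.03 m).
It fails at once if the mixer struck or pressed with more than 90 N (contact force between mixer and anything else above 90 N).
Of head_a, head_b, head_c only 2 to 3 are there at a start; the rules pass over those that are not, and their reading is None.
Of plug_a, plug_b, plug_c only 1 to 2 are there at a start; the rules pass over those that are not, and their reading is None.
At some moment in a run one of pot_a, pot_b, pot_c may be knocked a few centimetres aside while the robot is not near it.
It also fails if it takes over 210 s, if anything falls off the work surface, if the arm or the gripper's body presses on something with over 40 N, if the wrist force passes 120 N, or if a joint passes its speed limit or range.

## Robot

A 6-joint arm with a two-finger parallel gripper is mounted at the origin on the work surface. World frame = base frame: x ahead of the robot, y to its left, z up, the work surface at z = 0. Lengths are in m, angles in rad, forces in N, time in s.
With the tool pointing down it reaches from about 0.3 to 1 m from the base axis. Payload 5.1 kg.
Tool frame: the origin (TCP) lies midway between the tips of the shut fingers; the grasp point (between the pads) lies 19 mm behind it; z points along the fingers, y is the line along which they close (so a half turn about z gives the same grasp; the last joint's range is limited). The gripper opens to 95 mm and grips with 3 to 60 N. Pads are 20 mm wide; open, the fingers measure 119 mm over their backs; the gripper's body (75 mm by 180 mm) begins 59 mm behind the grasp point.
Start: joints at [1.14, 0.124, 1.65, -0, 1.367, -0.083], TCP at [0.222, 0.611, 0.215] pointing down, gripper open.
Joint ranges: [-2.61, 2.61], [-1.02, 2.33], [0.03, 2.71], [-1.35, 4.49], [0.32, 2.68], [-2.91, 2.91]. Speed limits (rad/s): [2.57, 2.57, 3.14, 3.14, 3.14, 3.14].

## Interface

Orientations are given as a rotation vector (axis times angle).
In Python, from rig import status, viewer, r gives the robot as it stands.
- The arm moves only by the tool drive_tool, never from a script. Its argument "plan" is a list of rows, each an object of numbers: "wx", "wy", "wz": the turn, a rotation vector about the tool's x, y, z in rad; "x", "y", "z": the shift along the tool's x, y, z in mm; "claw": the closure, from -1 (fully open) to 1 (shut). A call has 1 to 20 rows; each row shifts and turns the commanded pose from where the row before left it, along the tool's axes as they then stand; what a row does not reach is not made up. A row lasts 1/8 s, in which the tool goes at most 62.5 mm and 10.7 degrees, less where a joint would pass 70% of its speed; a pose out of reach is approached as far as the arm can. A call with a gripper value outside its range is refused whole. The fingers move at their own pace and stop on an object; the grip force is fixed at half the most. Time passes only in rows, so rows that do not move let the fingers close. It gives the time, the measured TCP pose, the force, the opening and the grip force at its end, in the units of the state.
- status.get_obs(): the state, without advancing time (a new reading comes with each control period).
- viewer.snapshot(name): name is "scene" or "top" or "wrist"; returns the picture (400x640x3 uint8, red, green, blue); there is no depth.
- viewer.camera_model(name): a dict with "intrinsics" (3x3 intrinsics, pixels), "D" ([k1, k2, p1, p2, k3] as OpenCV has them; the pictures are not rectified), "rvec" (rotation vector, rad) and "tvec" (3), from world to camera coordinates, as OpenCV has them; the wrist camera has in their place "T_tool_cam" (4x4, takes a point from camera to tool coordinates, whose origin is the TCP and whose axes are the flange's). Camera axes: x right, y down, z forward; pixel columns grow to the right and rows downward; lengths in m; the calibration is good to about 2 mm. A picture is of the moment at which its call begins: read the wrist's pose just before it. camera_model takes no time and is no camera call.
- r.close_job(): hands the job in; it is judged then, once.
The state is a dict: "t": time; "qpos": joint angles; "dq": joint speeds; "tau": joint torques, N m; "ee_pos": TCP position; "tcp_rot": TCP orientation; "wrist_force": force on the tool from outside, world axes, zero at the start; "wrist_torque": the same for the moment, N m; "gripper_width": opening from 0.0 (shut) to 1.0 (fully open); "gripper_force": force on a finger pad.
Only numpy, scipy, OpenCV 4.12 (cv2) and the standard library are available. Lean on these libraries where they do the work, as an engineer would, in place of code of your own. Each camera call takes 0.05 s, during which the arm holds its last target. There are 200 camera calls.

## Working session

There is one attempt and no reset: what is moved stays moved. The work goes in short steps, Python scripts to look and compute and a tool call to move; the robot and the scene stay as the last step left them, time stands still between calls to the robot, and variables do not carry over. Pictures are saved under pics/ and viewed, at most 14 in all, crops included, and the job is handed in when it is done.

Besides the shell and the picture viewer there is one more tool, called after "Call:" in YAML: its name, and indented under it one key for each argument. drive_tool: Moves the arm, as the interface text tells. Its arguments: {"type":"object","properties":{"plan":{"type":"array"}},"required":["plan"]}

```bash
ls; mkdir -p pics
python3 - <<'E'
from rig import status, viewer, r
import cv2, numpy as np
np.set_printoptions(precision=4,suppress=True)
print(status.get_obs())
for n in ["scene","top","wrist"]:
    im=viewer.snapshot(n); cv2.imwrite(f"pics/{n}0.png",im[:,:,::-1]); print(n,viewer.camera_model(n))
E
```

```text
pics
{'t': 0.0, 'qpos': array([ 1.1404,  0.1245,  1.6517,  0.    ,  1.3675, -0.0826]), 'dq': array([ 0.0014, -0.0005,  0.0011, -0.0001,  0.0022,  0.0004]), 'tau': array([  0.0008, -41.7611, -35.9933,   0.0775,   0.0493,  -0.0002]), 'ee_pos': array([0.2213, 0.6105, 0.2134]), 'tcp_rot': array([-0.5435, -3.0937,  0.0031]), 'wrist_force': array([-0.3536, -0.1472,  1.1439]), 'wrist_torque': array([ 0.0497,  0.0012, -0.0431]), 'gripper_force': 0.0, 'gripper_width': 0.999405713578297}
scene {'intrinsics': array([[437.8778,   0.    , 323.77  ],
       [  0.    , 437.8778, 202.7643],
       [  0.    ,   0.    ,   1.    ]]), 'D': array([-0.0778,  0.    ,  0.    ,  0.    ,  0.    ]), 'rvec': array([ 1.4693,  2.1791, -0.8075]), 'tvec': array([ 0.2285, -0.3544,  1.5917])}
top {'intrinsics': array([[422.8233,   0.    , 321.9295],
       [  0.    , 422.8233, 202.4149],
       [  0.    ,   0.    ,   1.    ]]), 'D': array([-0.0586,  0.    ,  0.    ,  0.    ,  0.    ]), 'rvec': array([ 2.2252, -2.1679,  0.1089]), 'tvec': array([-0.0484,  0.6103,  1.3635])}
wrist {'intrinsics': array([[284.0009,   0.    , 317.9161],
       [  0.    , 284.0009, 199.371 ],
       [  0.    ,   0.    ,   1.    ]]), 'D': array([-0.0086,  0.    ,  0.    ,  0.    ,  0.    ]), 'T_tool_cam': array([[-0.0013, -0.9632, -0.2688,  0.0745],
       [ 1.    , -0.0011, -0.0007, -0.0007],
       [ 0.0003, -0.2688,  0.9632, -0.1701],
       [ 0.    ,  0.    ,  0.    ,  1.    ]])}
```

View pics/top0.png

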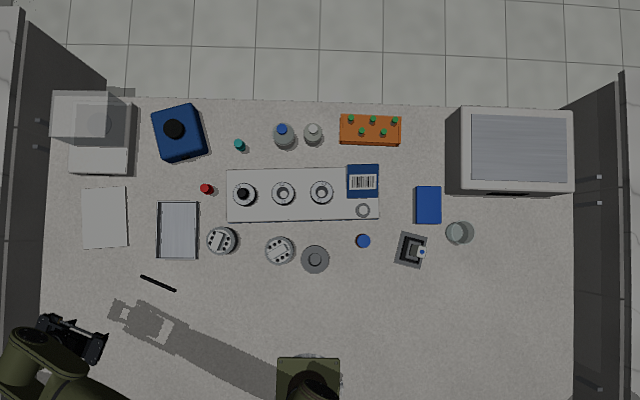

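View pics/scene0.png

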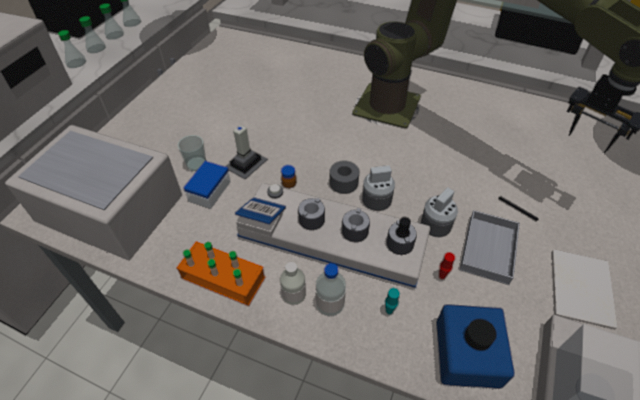

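The top view shows plug a (244,194) and open spindles b (283,193) and c (322,192). The heads are in pots at (221,239) and (280,250), with an empty pot at (315,259). The tray is at (178,230), the scanner dock at (411,250), the label at (362,182), the button at (362,211) and the jar at (363,241). The scene view agrees with this. Next I'll write helpers and get rough positions.

```bash
cat > h.py <<'E'
from rig import status, viewer, r
import cv2, numpy as np
from scipy.spatial.transform import Rotation as R
np.set_printoptions(precision=4,suppress=True)
def shot(n,name=None):
    o=status.get_obs(); im=viewer.snapshot(n)[:,:,::-1].copy()
    if name: cv2.imwrite(f"pics/{name}.png",im)
    m=viewer.camera_model(n); K,D=m["intrinsics"],m["D"]
    if n=="wrist":
        T=np.eye(4);T[:3,:3]=R.from_rotvec(o["tcp_rot"]).as_matrix();T[:3,3]=o["ee_pos"]
        C=T@m["T_tool_cam"]
    else:
        W=np.eye(4);W[:3,:3]=R.from_rotvec(m["rvec"]).as_matrix();W[:3,3]=m["tvec"];C=np.linalg.inv(W)
    return im,(K,D,C)
def plane(cam,px,z):
    K,D,C=cam
    u=cv2.undistortPoints(np.array(px,float).reshape(-1,1,2),K,D)[:,0]
    d=np.c_[u,np.ones(len(u))]@C[:3,:3].T
    return C[:3,3]+d*((z-C[2,3])/d[:,2])[:,None]
def proj(cam,P):
    K,D,C=cam;W=np.linalg.inv(C)
    return cv2.projectPoints(np.array(P,float).reshape(-1,3),cv2.Rodrigues(W[:3,:3])[0],W[:3,3],K,D)[0][:,0]
def down(yaw): # tool x along yaw, tool z down
    c,s=np.cos(yaw),np.sin(yaw); return np.array([[c,s,0],[s,-c,0],[0,0,-1.]])
def go(pos,Rt,o=None):
    """turn first (rotvec, tool axes), then shift in mm along the turned tool axes"""
    o=o or status.get_obs(); R0=R.from_rotvec(o["tcp_rot"]).as_matrix()
    if np.isscalar(Rt): Rt=down(Rt)
    w=R.from_matrix(R0.T@Rt).as_rotvec(); s=Rt.T@(np.array(pos)-o["ee_pos"])*1000
    print("turn",w,"deg",np.degrees(np.linalg.norm(w)).round(1),"rows",int(np.ceil(np.linalg.norm(w)/.17)),"shift",s.round(1),"rows",int(np.ceil(np.linalg.norm(s)/45)))
E
python3 - <<'E'
from h import *
im,c=shot("top")
for n,p,z in [("case",(228,170),.06),("case",(228,221),.06),("case",(380,219),.06),("a",(244,194),.11),("b",(283,193),.11),("c",(322,192),.11),("h1",(221,239),.085),("h2",(280,250),.085),("pot",(315,259),.055),("tray",(178,230),.03),("scan",(421,252),.145),("dock",(411,250),.01),("label",(362,182),.08),("btn",(362,211),.07),("jar",(363,241),.06),("beaker",(457,233),.05),("box",(428,205),.065)]: print(n,plane(c,[p],z)[0])
go([.42,.1,.5],np.pi)
E
```

```text
case [0.7044 0.2715 0.06  ]
case [0.5415 0.2647 0.06  ]
case [ 0.5605 -0.2186  0.06  ]
a [0.6244 0.2093 0.11  ]
b [0.6307 0.0899 0.11  ]
c [ 0.6371 -0.0297  0.11  ]
h1 [0.4845 0.2794 0.085 ]
h2 [0.4554 0.0954 0.085 ]
pot [ 0.4284 -0.0142  0.055 ]
tray [0.5087 0.4316 0.03  ]
scan [ 0.4616 -0.3298  0.145 ]
dock [ 0.4623 -0.3318  0.01  ]
label [ 0.6753 -0.1563  0.08  ]
btn [ 0.584  -0.1591  0.07  ]
jar [ 0.4891 -0.1653  0.06  ]
beaker [ 0.5217 -0.4728  0.05  ]
box [ 0.6092 -0.3723  0.065 ]
turn [-0.0013 -0.0004 -0.3478] deg 19.9 rows 3 shift [-198.6 -510.7 -286.2] rows 14
```

Call:
drive_tool:
  plan:
    - {"z":-40,"wz":-0.116}
    - {"z":-50,"wz":-0.116}
    - {"z":-47,"wz":-0.116}
    - {"x":-23,"y":-40}
    - {"x":-23,"y":-40}
    - {"x":-23,"y":-40}
    - {"x":-23,"y":-40}
    - {"x":-23,"y":-40}
    - {"x":-23,"y":-40}
    - {"x":-23,"y":-40}
    - {"x":-23,"y":-40}
    - {"x":-23,"y":-40}
    - {"x":-23,"y":-40}
    - {"x":-23,"y":-40}
    - {"x":-23,"y":-40}
    - {}
    - {}

```text
validation failed for argument at $.pl...
```

Run:
```python
from h import *
im,c=shot("wrist","w1"); o=status.get_obs(); print(o["t"],o["ee_pos"],o["tcp_rot"],o["wrist_force"])
print(proj(c,[[.6244,.2093,.11],[.6307,.0899,.11],[.6371,-.0297,.11],[.4845,.2794,.085],[.4554,.0954,.085]]))
```

```text
0.25 [0.2215 0.6108 0.2141] [-0.5435 -3.094   0.0015] [-0.0333 -0.1299 -0.7821]
[[160.222  526.9541]
 [ 95.0985 544.7909]
 [ 34.4075 561.1654]
 [164.8826 434.6494]
 [ 46.2737 450.5941]]
```

View pics/w1.png

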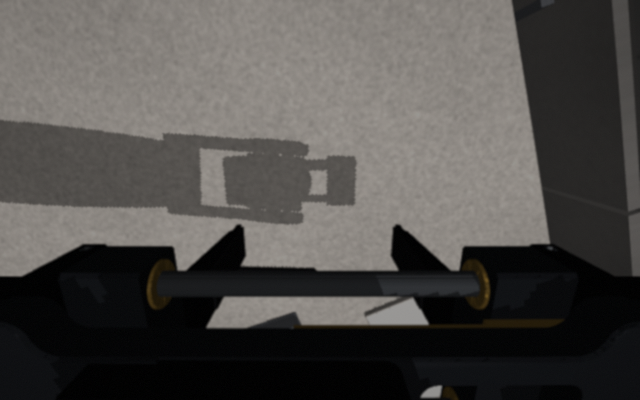

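That wrist picture shows only bare bench, because the move was refused. Fingers hide everything below row 240. I'll give every key in each row.

Call:
drive_tool:
  plan:
    - {"x":0,"y":0,"z":-45,"wx":0,"wy":0,"wz":-0.116,"claw":-1}
    - {"x":0,"y":0,"z":-45,"wx":0,"wy":0,"wz":-0.116,"claw":-1}
    - {"x":0,"y":0,"z":-46,"wx":0,"wy":0,"wz":-0.116,"claw":-1}
    - {"x":-32,"y":-41,"z":0,"wx":0,"wy":0,"wz":0,"claw":-1}
    - {"x":-32,"y":-41,"z":0,"wx":0,"wy":0,"wz":0,"claw":-1}
    - {"x":-32,"y":-41,"z":0,"wx":0,"wy":0,"wz":0,"claw":-1}
    - {"x":-32,"y":-41,"z":0,"wx":0,"wy":0,"wz":0,"claw":-1}
    - {"x":-32,"y":-41,"z":0,"wx":0,"wy":0,"wz":0,"claw":-1}
    - {"x":-32,"y":-41,"z":0,"wx":0,"wy":0,"wz":0,"claw":-1}
    - {"x":-32,"y":-41,"z":0,"wx":0,"wy":0,"wz":0,"claw":-1}
    - {"x":-32,"y":-41,"z":0,"wx":0,"wy":0,"wz":0,"claw":-1}
    - {"x":-32,"y":-41,"z":0,"wx":0,"wy":0,"wz":0,"claw":-1}
    - {"x":-32,"y":-41,"z":0,"wx":0,"wy":0,"wz":0,"claw":-1}
    - {"x":-32,"y":-41,"z":0,"wx":0,"wy":0,"wz":0,"claw":-1}
    - {"x":-32,"y":-40,"z":0,"wx":0,"wy":0,"wz":0,"claw":-1}
    - {"x":0,"y":0,"z":0,"wx":0,"wy":0,"wz":0,"claw":-1}
    - {"x":0,"y":0,"z":0,"wx":0,"wy":0,"wz":0,"claw":-1}
    - {"x":0,"y":0,"z":0,"wx":0,"wy":0,"wz":0,"claw":-1}

```text
t: 2.5
ee_pos: [0.6051, 0.1212, 0.3509]
tcp_rot: [-0.003, 3.141, 0.0]
wrist_force: [0.1, 0.2, -0.2]
gripper_width: 0.996
gripper_force: 0.0
```

Run:
```python
from h import *
im,c=shot("wrist","w2"); o=status.get_obs(); print(o["t"],o["ee_pos"],o["tcp_rot"],o["wrist_force"])
print(proj(c,[[.6244,.2093,.11],[.6307,.0899,.11],[.6371,-.0297,.11],[.4845,.2794,.085],[.4554,.0954,.085]]))
```

```text
2.55 [0.6051 0.1213 0.351 ] [-0.003   3.1412  0.0003] [-0.1262 -0.0509 -0.613 ]
[[378.173  186.0823]
 [297.7572 190.1571]
 [217.9571 194.2729]
 [428.8091  87.3859]
 [300.6068  65.1857]]
```

View pics/w2.png

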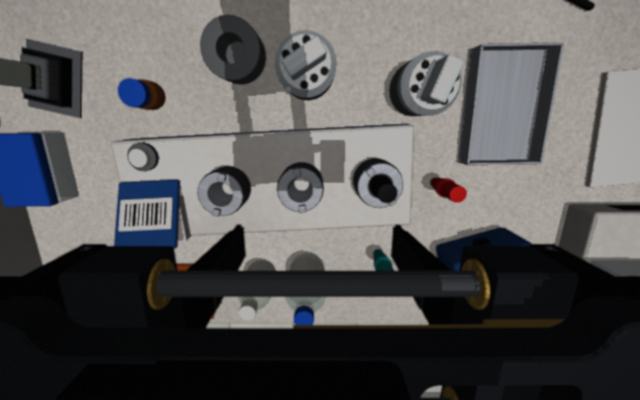

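The wrist view shows nose a with its plug at (379,184), nose b at (300,188), nose c at (222,190), the heads at (307,64) and (428,83), and the tray at (511,104). Next is a closer view, square above the spindles.

Call:
drive_tool:
  plan:
    - {"x":-32,"y":-10,"z":40,"wx":0,"wy":0,"wz":0,"claw":-1}
    - {"x":-32,"y":-10,"z":40,"wx":0,"wy":0,"wz":0,"claw":-1}
    - {"x":-31,"y":-11,"z":40,"wx":0,"wy":0,"wz":0,"claw":-1}
    - {"x":0,"y":0,"z":0,"wx":0,"wy":0,"wz":0,"claw":-1}
    - {"x":0,"y":0,"z":0,"wx":0,"wy":0,"wz":0,"claw":-1}
    - {"x":0,"y":0,"z":0,"wx":0,"wy":0,"wz":0,"claw":-1}

```text
t: 3.3
ee_pos: [0.701, 0.0901, 0.2339]
tcp_rot: [-0.002, 3.137, 0.001]
wrist_force: [-0.3, 1.1, 0.1]
gripper_width: 1.0
gripper_force: 0.0
```

Run:
```python
from h import *
im,c=shot("wrist","w3"); o=status.get_obs(); print(o["t"],o["ee_pos"],o["tcp_rot"])
p=proj(c,[[.6244,.2093,.11],[.6307,.0899,.11],[.6371,-.0297,.11]]); print(p)
cr=im[40:215,120:520]; cv2.imwrite("pics/w3c.png",cv2.resize(cr,None,fx=2,fy=2,interpolation=cv2.INTER_CUBIC))
```

```text
3.35 [0.701  0.0899 0.2338] [-0.0018  3.1373  0.0005]
[[438.8823 117.8575]
 [318.9918 124.2664]
 [200.3668 130.9285]]
```

View pics/w3c.png

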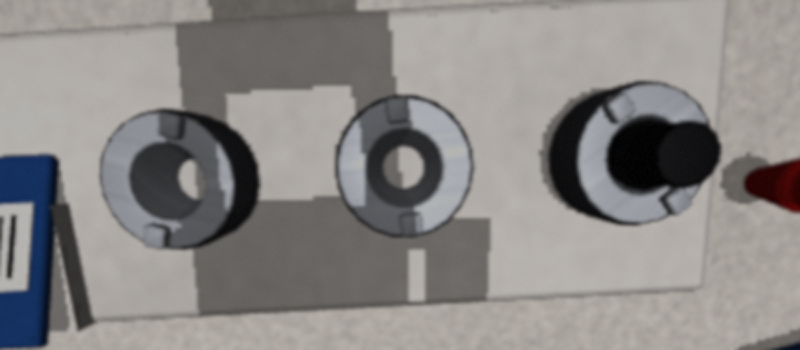

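Nose rims are at (203,129) for c, (322,123) for b and (442,116) for a. The dogs are clear on all three. I'll rectify onto the nose and dog planes to measure centres and dog angles.

```bash
cat >> h.py <<'E'
def ortho(im,cam,cx,cy,z,half,s):
    """plane picture at height z: columns = +y world, rows = +x world, s px/mm"""
    n=int(2*half*s)+1; g=(np.arange(n)-n//2)/s/1000
    Y,X=np.meshgrid(cy+g,cx+g); q=proj(cam,np.c_[X.ravel(),Y.ravel(),np.full(X.size,z)]).astype(np.float32).reshape(n,n,2)
    return cv2.remap(im,q[...,0].copy(),q[...,1].copy(),cv2.INTER_CUBIC)
E
python3 - <<'E'
from h import *
im=cv2.imread("pics/w3.png"); o=status.get_obs()
_,c=shot("wrist")
pr=plane(c,[(442.5,116),(322,123),(203,129)],.11)
print(pr)
out=[]
for n,P in zip("abc",pr):
    g=cv2.cvtColor(ortho(im,c,P[0],P[1],.11,44,4),cv2.COLOR_BGR2GRAY)
    for r0 in (36,18.8):
        H=cv2.HoughCircles(cv2.GaussianBlur(g,(0,0),2),cv2.HOUGH_GRADIENT,1,20,param1=60,param2=8,minRadius=int(r0*4-6),maxRadius=int(r0*4+6))
        if H is not None:
            for h in H[0][:2]: print(n,r0,"centre",P[0]+(h[1]-176)/4000,P[1]+(h[0]-176)/4000,"r",h[2]/4)
    out.append(ortho(im,c,P[0],P[1],.118,42,3))
    cv2.drawMarker(out[-1],(126,126),(0,0,255),0,10,1)
cv2.imwrite("pics/o3.png",np.hstack(out))
E
```

```text
[[ 0.6226  0.2125  0.11  ]
 [ 0.6294  0.0928  0.11  ]
 [ 0.6352 -0.0269  0.11  ]]
a 36 centre 0.6227356668886959 0.21314690303090242 r 34.8
a 36 centre 0.6239856668753081 0.2081469030262458 r 34.875
a 18.8 centre 0.6237356668343299 0.2118969030588421 r 18.9
a 18.8 centre 0.6277356670243197 0.23214690370052335 r 20.1
b 36 centre 0.6305721509626855 0.0923867108705053 r 35.15
b 36 centre 0.6295721510170514 0.09738671093336958 r 37.35
b 18.8 centre 0.6303221510381226 0.09138671088121551 r 20.1
b 18.8 centre 0.637572150713091 0.10538671131334919 r 20.1
c 36 centre 0.6370389812714703 -0.026564806345001912 r 34.775
c 36 centre 0.6390389812500499 -0.01681480631845922 r 37.35
c 18.8 centre 0.6365389813059292 -0.02681480634232436 r 19.05
c 18.8 centre 0.6230389809557519 -0.03606480621415109 r 17.9
```

View pics/o3.png

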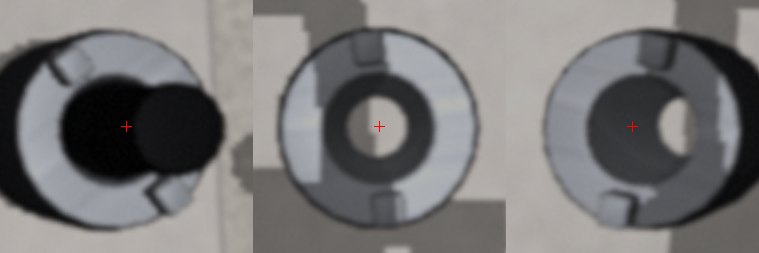

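The rectified view gives dog angles of about 0.65 for a, 0.12 for b and −0.25 for c (x towards y), and the centres fit a straight row. The heads can go on b and c. First I'll pull plug a, closing the fingers across its dogs.

Run:
```python
from h import *
go([.6235,.2125,.234],np.pi+.647); print(status.get_obs()["qpos"])
```

```text
turn [-0.0011  0.0039 -0.6461] deg 37.0 rows 4 shift [-12.2 144.6  -0.5] rows 4
[ 0.0514  0.2333  1.4945  0.      1.4099 -1.5203]
```

Call:
drive_tool:
  plan:
    - {"x":0,"y":0,"z":0,"wx":0,"wy":0.004,"wz":-0.1615,"claw":-1}
    - {"x":0,"y":0,"z":0,"wx":0,"wy":0,"wz":-0.1615,"claw":-1}
    - {"x":0,"y":0,"z":0,"wx":0,"wy":0,"wz":-0.1615,"claw":-1}
    - {"x":0,"y":0,"z":0,"wx":0,"wy":0,"wz":-0.1615,"claw":-1}
    - {"x":-3,"y":36,"z":0,"wx":0,"wy":0,"wz":0,"claw":-1}
    - {"x":-3,"y":36,"z":0,"wx":0,"wy":0,"wz":0,"claw":-1}
    - {"x":-3,"y":36,"z":0,"wx":0,"wy":0,"wz":0,"claw":-1}
    - {"x":-3,"y":36.5,"z":0,"wx":0,"wy":0,"wz":0,"claw":-1}
    - {"x":0,"y":0,"z":0,"wx":0,"wy":0,"wz":0,"claw":-1}
    - {"x":0,"y":0,"z":40,"wx":0,"wy":0,"wz":0,"claw":-1}
    - {"x":0,"y":0,"z":40,"wx":0,"wy":0,"wz":0,"claw":-1}
    - {"x":0,"y":0,"z":20,"wx":0,"wy":0,"wz":0,"claw":-1}
    - {"x":0,"y":0,"z":14,"wx":0,"wy":0,"wz":0,"claw":-1}
    - {"x":0,"y":0,"z":0,"wx":0,"wy":0,"wz":0,"claw":-1}
    - {"x":0,"y":0,"z":0,"wx":0,"wy":0,"wz":0,"claw":-1}

```text
t: 5.28
ee_pos: [0.6239, 0.2119, 0.1187]
tcp_rot: [0.997, -2.978, -0.001]
wrist_force: [0.4, 0.6, 0.1]
gripper_width: 0.999
gripper_force: 0.0
```

Call:
drive_tool:
  plan:
    - {"x":0,"y":0,"z":0,"wx":0,"wy":0,"wz":0,"claw":1}
    - {"x":0,"y":0,"z":0,"wx":0,"wy":0,"wz":0,"claw":1}
    - {"x":0,"y":0,"z":0,"wx":0,"wy":0,"wz":0,"claw":1}
    - {"x":0,"y":0,"z":0,"wx":0,"wy":0,"wz":0,"claw":1}
    - {"x":0,"y":0,"z":0,"wx":0,"wy":0,"wz":0,"claw":1}
    - {"x":0,"y":0,"z":0,"wx":0,"wy":0,"wz":0,"claw":1}
    - {"x":0,"y":0,"z":0,"wx":0,"wy":0,"wz":0,"claw":1}

```text
t: 6.15
ee_pos: [0.6228, 0.2117, 0.1169]
tcp_rot: [0.996, -2.975, -0.002]
wrist_force: [-0.3, -1.0, 0.1]
gripper_width: 0.322
gripper_force: 0.1
```

Call:
drive_tool:
  plan:
    - {"x":0,"y":0,"z":0,"wx":0,"wy":0,"wz":0,"claw":1}
    - {"x":0,"y":0,"z":0,"wx":0,"wy":0,"wz":0,"claw":1}
    - {"x":0,"y":0,"z":0,"wx":0,"wy":0,"wz":0,"claw":1}
    - {"x":0,"y":0,"z":0,"wx":0,"wy":0,"wz":0,"claw":1}
    - {"x":0,"y":0,"z":-20,"wx":0,"wy":0,"wz":0,"claw":1}
    - {"x":0,"y":0,"z":-30,"wx":0,"wy":0,"wz":0,"claw":1}
    - {"x":0,"y":0,"z":-40,"wx":0,"wy":0,"wz":0,"claw":1}
    - {"x":0,"y":0,"z":-40,"wx":0,"wy":0,"wz":0,"claw":1}
    - {"x":0,"y":0,"z":0,"wx":0,"wy":0,"wz":0,"claw":1}
    - {"x":0,"y":0,"z":0,"wx":0,"wy":0,"wz":0,"claw":1}

```text
t: 7.4
ee_pos: [0.6231, 0.2117, 0.2472]
tcp_rot: [0.996, -2.976, -0.001]
wrist_force: [-0.5, -0.4, -0.8]
gripper_width: 0.295
gripper_force: 27.1
```

Run:
```python
from h import *
im,c=shot("wrist"); cv2.imwrite("pics/w4.png",im[:300,120:520])
go([.52,.43,.25],np.pi)
```

```text
turn [ 0.0012 -0.0059  0.6462] deg 37.0 rows 4 shift [102.6 218.4  -4.2] rows 6
```

View pics/w4.png

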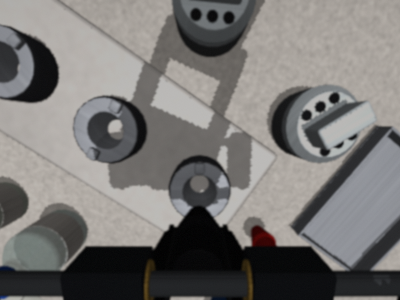

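The plug is held (28 mm) and bore a is open. Now I'll carry it to the tray.

Call:
drive_tool:
  plan:
    - {"x":0,"y":0,"z":0,"wx":0,"wy":0,"wz":0.1615,"claw":1}
    - {"x":0,"y":0,"z":0,"wx":0,"wy":0,"wz":0.1615,"claw":1}
    - {"x":0,"y":0,"z":0,"wx":0,"wy":0,"wz":0.1615,"claw":1}
    - {"x":0,"y":0,"z":0,"wx":0,"wy":0,"wz":0.1615,"claw":1}
    - {"x":19,"y":37,"z":0,"wx":0,"wy":0,"wz":0,"claw":1}
    - {"x":19,"y":37,"z":0,"wx":0,"wy":0,"wz":0,"claw":1}
    - {"x":19,"y":37,"z":0,"wx":0,"wy":0,"wz":0,"claw":1}
    - {"x":19,"y":37,"z":0,"wx":0,"wy":0,"wz":0,"claw":1}
    - {"x":18,"y":37,"z":0,"wx":0,"wy":0,"wz":0,"claw":1}
    - {"x":18,"y":37,"z":0,"wx":0,"wy":0,"wz":0,"claw":1}
    - {"x":0,"y":0,"z":0,"wx":0,"wy":-0.14,"wz":0,"claw":1}
    - {"x":0,"y":0,"z":0,"wx":0,"wy":-0.14,"wz":0,"claw":1}
    - {"x":0,"y":0,"z":0,"wx":0,"wy":-0.14,"wz":0,"claw":1}
    - {"x":0,"y":0,"z":0,"wx":0,"wy":-0.14,"wz":0,"claw":1}
    - {"x":0,"y":0,"z":0,"wx":0,"wy":-0.14,"wz":0,"claw":1}
    - {"x":0,"y":0,"z":0,"wx":0,"wy":0,"wz":0,"claw":1}

```text
t: 9.45
ee_pos: [0.5083, 0.4326, 0.2422]
tcp_rot: [-0.005, 2.452, -0.006]
wrist_force: [-0.5, 0.3, -0.6]
gripper_width: 0.292
gripper_force: 27.1
```

Run:
```python
from h import *
m=viewer.camera_model("wrist");T=np.eye(4);T[:3,:3]=R.from_rotvec([-.003,3.1412,.0003]).as_matrix();T[:3,3]=[.6051,.1213,.351]
c=(m["intrinsics"],m["D"],T@m["T_tool_cam"])
q=plane(c,[(480,45),(562,45),(545,162),(460,162)],.035);print(q,q.mean(0))
t=np.array([np.sin(.7),0,-np.cos(.7)]); tip=np.array([q.mean(0)[0]+.04,q.mean(0)[1],.016]); print(status.get_obs()["ee_pos"])
go(tip-.062*t,down(np.pi)@R.from_rotvec([0,-.7,0]).as_matrix())
```

```text
[[0.4172 0.3703 0.035 ]
 [0.4163 0.4983 0.035 ]
 [0.5983 0.5104 0.035 ]
 [0.5988 0.3634 0.035 ]] [0.5077 0.4356 0.035 ]
[0.5083 0.4326 0.2422]
turn [-0.0031 -0.0105  0.0054] deg 0.7 rows 1 shift [115.6   3.  136.4] rows 4
```

Call:
drive_tool:
  plan:
    - {"x":23,"y":1,"z":27,"wx":0,"wy":0,"wz":0,"claw":1}
    - {"x":23,"y":1,"z":27,"wx":0,"wy":0,"wz":0,"claw":1}
    - {"x":23,"y":1,"z":27,"wx":0,"wy":0,"wz":0,"claw":1}
    - {"x":23,"y":0,"z":27,"wx":0,"wy":0,"wz":0,"claw":1}
    - {"x":12,"y":0,"z":14,"wx":0,"wy":0,"wz":0,"claw":1}
    - {"x":11,"y":0,"z":13,"wx":0,"wy":0,"wz":0,"claw":1}
    - {"x":0,"y":0,"z":0,"wx":0,"wy":0,"wz":0,"claw":1}
    - {"x":0,"y":0,"z":0,"wx":0,"wy":0,"wz":0,"claw":1}
    - {"x":0,"y":0,"z":0,"wx":0,"wy":0,"wz":0,"claw":-1}
    - {"x":0,"y":0,"z":0,"wx":0,"wy":0,"wz":0,"claw":-1}
    - {"x":0,"y":0,"z":0,"wx":0,"wy":0,"wz":0,"claw":-1}
    - {"x":0,"y":0,"z":0,"wx":0,"wy":0,"wz":0,"claw":-1}
    - {"x":0,"y":0,"z":0,"wx":0,"wy":0,"wz":0,"claw":-1}
    - {"x":0,"y":0,"z":0,"wx":0,"wy":0,"wz":0,"claw":-1}
    - {"x":0,"y":0,"z":0,"wx":0,"wy":0,"wz":0,"claw":-1}
    - {"x":0,"y":0,"z":0,"wx":0,"wy":0,"wz":0,"claw":-1}

```text
t: 11.45
ee_pos: [0.5095, 0.4367, 0.0699]
tcp_rot: [-0.0, 2.446, -0.0]
wrist_force: [0.8, -0.7, 0.2]
gripper_width: 0.994
gripper_force: 0.0
```

Call:
drive_tool:
  plan:
    - {"x":-23,"y":0,"z":-27,"wx":0,"wy":0,"wz":0,"claw":-1}
    - {"x":-23,"y":0,"z":-27,"wx":0,"wy":0,"wz":0,"claw":-1}
    - {"x":-23,"y":0,"z":-27,"wx":0,"wy":0,"wz":0,"claw":-1}
    - {"x":-23,"y":0,"z":-27,"wx":0,"wy":0,"wz":0,"claw":-1}
    - {"x":-23,"y":0,"z":-27,"wx":0,"wy":0,"wz":0,"claw":-1}
    - {"x":0,"y":0,"z":0,"wx":0,"wy":0.14,"wz":0,"claw":-1}
    - {"x":0,"y":0,"z":0,"wx":0,"wy":0.14,"wz":0,"claw":-1}
    - {"x":0,"y":0,"z":0,"wx":0,"wy":0.14,"wz":0,"claw":-1}
    - {"x":0,"y":0,"z":0,"wx":0,"wy":0.14,"wz":0,"claw":-1}
    - {"x":0,"y":0,"z":0,"wx":0,"wy":0.135,"wz":0,"claw":-1}
    - {"x":-7,"y":-41,"z":0,"wx":0,"wy":0,"wz":0,"claw":-1}
    - {"x":-7,"y":-41,"z":0,"wx":0,"wy":0,"wz":0,"claw":-1}
    - {"x":-7,"y":-41,"z":0,"wx":0,"wy":0,"wz":0,"claw":-1}
    - {"x":-7,"y":-41,"z":0,"wx":0,"wy":0,"wz":0,"claw":-1}
    - {"x":-7,"y":-41,"z":0,"wx":0,"wy":0,"wz":0,"claw":-1}
    - {"x":0,"y":-41,"z":0,"wx":0,"wy":0,"wz":0,"claw":-1}
    - {"x":0,"y":0,"z":0,"wx":0,"wy":0,"wz":0,"claw":-1}
    - {"x":0,"y":0,"z":0,"wx":0,"wy":0,"wz":0,"claw":-1}
    - {"x":0,"y":0,"z":0,"wx":0,"wy":0,"wz":0,"claw":-1}

```text
t: 13.82
ee_pos: [0.5462, 0.1917, 0.2473]
tcp_rot: [-0.002, 3.141, -0.0]
wrist_force: [-0.2, -1.3, -0.3]
gripper_width: 0.998
gripper_force: 0.0
```

Run:
```python
from h import *
im,c=shot("wrist","w5"); o=status.get_obs(); print(o["t"],o["ee_pos"],o["tcp_rot"],o["qpos"])
P=[(.4845,.279),(.4554,.095)]
print(proj(c,[[*p,.129] for p in P]))
cv2.imwrite("pics/w5v.png",np.vstack([im[:240],np.hstack([cv2.resize(ortho(im,c,*p,.129,55,2),(320,320)) for p in P[::-1]])]))
```

```text
13.875 [0.5462 0.1917 0.2473] [-0.0026  3.1407 -0.0003] [ 0.2451 -0.0515  1.7756 -0.0004  1.4167 -1.3273]
[[407.3094 133.8921]
 [219.1155 102.9712]]
```

View pics/w5v.png

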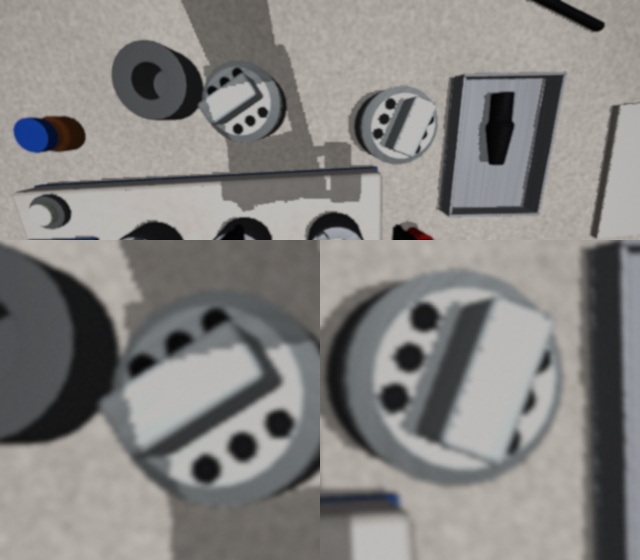

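The tray holds the plug, at about (500,128). One head is near (240,98) with its tang oblique, the other near (398,124). I'll take a closer look at the right-hand one with the tool turned in line with its tang.

Run:
```python
from h import *
go([.547,.2586,.20],np.pi-.356)
```

```text
turn [-0.0001  0.0009  0.3576] deg 20.5 rows 3 shift [22.5 63.  47.3] rows 2
```

Call:
drive_tool:
  plan:
    - {"x":0,"y":0,"z":0,"wx":0,"wy":0,"wz":0.1195,"claw":-1}
    - {"x":0,"y":0,"z":0,"wx":0,"wy":0,"wz":0.119,"claw":-1}
    - {"x":0,"y":0,"z":0,"wx":0,"wy":0,"wz":0.119,"claw":-1}
    - {"x":11,"y":31,"z":24,"wx":0,"wy":0,"wz":0,"claw":-1}
    - {"x":11,"y":32,"z":23,"wx":0,"wy":0,"wz":0,"claw":-1}
    - {"x":0,"y":0,"z":0,"wx":0,"wy":0,"wz":0,"claw":-1}
    - {"x":0,"y":0,"z":0,"wx":0,"wy":0,"wz":0,"claw":-1}
    - {"x":0,"y":0,"z":0,"wx":0,"wy":0,"wz":0,"claw":-1}

```text
t: 14.88
ee_pos: [0.5484, 0.2572, 0.2017]
tcp_rot: [0.558, 3.089, 0.001]
wrist_force: [-0.9, -0.3, 0.1]
gripper_width: 0.999
gripper_force: 0.0
```

```bash
cat >> h.py <<'E'
def tang(im,cam,P,z,zd,th=170,half=55,s=4):
    """bright tang-top blob at height z -> centre, angle, size; disc rim circle at height zd"""
    g=cv2.cvtColor(ortho(im,cam,P[0],P[1],z,half,s),cv2.COLOR_BGR2GRAY); n=g.shape[0]//2
    m=cv2.morphologyEx((g>th).astype(np.uint8),cv2.MORPH_OPEN,np.ones((9,9)))
    for k in sorted(cv2.findContours(m,0,2)[0],key=cv2.contourArea)[-3:]:
        (u,v),(w,h),_=rc=cv2.minAreaRect(k); b=cv2.boxPoints(rc); e=max([b[1]-b[0],b[2]-b[1]],key=np.linalg.norm)
        a=np.arctan2(e[0],e[1]); a=(a+np.pi/2)%np.pi-np.pi/2
        print("tang",P[0]+(v-n)/s/1000,P[1]+(u-n)/s/1000,"ang",a,"size",w/s,h/s)
    g=cv2.cvtColor(ortho(im,cam,P[0],P[1],zd,60,s),cv2.COLOR_BGR2GRAY); n=g.shape[0]//2
    H=cv2.HoughCircles(cv2.GaussianBlur(g,(0,0),2),cv2.HOUGH_GRADIENT,1,8,param1=60,param2=8,minRadius=int(42*s),maxRadius=int(46*s))
    if H is not None:
        for h in H[0][:2]: print("disc",P[0]+(h[1]-n)/s/1000,P[1]+(h[0]-n)/s/1000,"r",h[2]/s)
    return m
E
python3 - <<'E'
from h import *
im,c=shot("wrist","w6"); print(status.get_obs()["ee_pos"])
P=(.4774,.2845); m=tang(im,c,P,.129,.087)
a=ortho(im,c,*P,.129,55,3); cv2.imwrite("pics/w6v.png",np.hstack([a,cv2.cvtColor(cv2.resize(m,(331,331))*255,cv2.COLOR_GRAY2BGR)]))
E
```

```text
[0.5484 0.2571 0.2017]
tang 0.46947984924316405 0.26452411651611324 ang -0.3608371 size 14.506237983703613 23.937278747558594
tang 0.4851918395996094 0.3056188583374023 ang -0.37690938 size 16.814002990722656 24.36867904663086
tang 0.4775458473205566 0.28604616546630857 ang -0.36172926 size 19.81795883178711 51.99686813354492
disc 0.48377502 0.284125 r 42.175
disc 0.486025 0.282125 r 44.975
```

View pics/w6v.png

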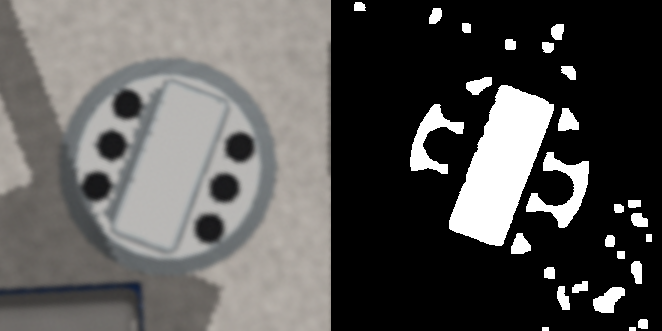

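The tang is centred at (170,165) in the rectified view, a clean outline with no tilt: (0.4775, 0.286), angle −0.362. Now the grasp.

Run:
```python
from h import *
go([.4775,.2861,.093],np.pi-.362)
```

```text
turn [0.0012 0.0026 0.004 ] deg 0.3 rows 1 shift [ 76.6   2.  108.7] rows 3
```

Call:
drive_tool:
  plan:
    - {"x":38,"y":1,"z":0,"wx":0.001,"wy":0.0025,"wz":0.004,"claw":-1}
    - {"x":38.6,"y":1,"z":0,"wx":0,"wy":0,"wz":0,"claw":-1}
    - {"x":0,"y":0,"z":30,"wx":0,"wy":0,"wz":0,"claw":-1}
    - {"x":0,"y":0,"z":30,"wx":0,"wy":0,"wz":0,"claw":-1}
    - {"x":0,"y":0,"z":30,"wx":0,"wy":0,"wz":0,"claw":-1}
    - {"x":0,"y":0,"z":18.7,"wx":0,"wy":0,"wz":0,"claw":-1}
    - {"x":0,"y":0,"z":0,"wx":0,"wy":0,"wz":0,"claw":-1}
    - {"x":0,"y":0,"z":0,"wx":0,"wy":0,"wz":0,"claw":-1}
    - {"x":0,"y":0,"z":0,"wx":0,"wy":0,"wz":0,"claw":-1}

```text
t: 16.05
ee_pos: [0.4777, 0.2867, 0.0934]
tcp_rot: [0.564, 3.09, 0.002]
wrist_force: [-0.4, 0.7, -0.4]
gripper_width: 0.999
gripper_force: 0.0
```

Run:
```python
from h import *
go([.4775,.2861,.093],np.pi-.362)
```

```text
turn [0.0011 0.0005 0.0007] deg 0.1 rows 1 shift [-0.1 -0.6  0.4] rows 1
```

Call:
drive_tool:
  plan:
    - {"x":0,"y":0,"z":0,"wx":0,"wy":0,"wz":0,"claw":1}
    - {"x":0,"y":0,"z":0,"wx":0,"wy":0,"wz":0,"claw":1}
    - {"x":0,"y":0,"z":0,"wx":0,"wy":0,"wz":0,"claw":1}
    - {"x":0,"y":0,"z":0,"wx":0,"wy":0,"wz":0,"claw":1}
    - {"x":0,"y":0,"z":0,"wx":0,"wy":0,"wz":0,"claw":1}
    - {"x":0,"y":0,"z":0,"wx":0,"wy":0,"wz":0,"claw":1}
    - {"x":0,"y":0,"z":0,"wx":0,"wy":0,"wz":0,"claw":1}
    - {"x":0,"y":0,"z":0,"wx":0,"wy":0,"wz":0,"claw":1}
    - {"x":0,"y":0,"z":0,"wx":0,"wy":0,"wz":0,"claw":1}
    - {"x":0,"y":0,"z":0,"wx":0,"wy":0,"wz":0,"claw":1}
    - {"x":0,"y":0,"z":0,"wx":0,"wy":0,"wz":0,"claw":1}
    - {"x":0,"y":0,"z":0,"wx":0,"wy":0,"wz":0,"claw":1}

```text
t: 17.55
ee_pos: [0.4767, 0.2864, 0.0918]
tcp_rot: [-0.564, -3.089, 0.0]
wrist_force: [0.5, 1.0, -0.3]
gripper_width: 0.248
gripper_force: 30.0
```

Call:
drive_tool:
  plan:
    - {"x":0,"y":0,"z":-10,"wx":0,"wy":0,"wz":0,"claw":1}
    - {"x":0,"y":0,"z":-20,"wx":0,"wy":0,"wz":0,"claw":1}
    - {"x":0,"y":0,"z":-25,"wx":0,"wy":0,"wz":0,"claw":1}
    - {"x":0,"y":0,"z":-25,"wx":0,"wy":0,"wz":0,"claw":1}
    - {"x":0,"y":0,"z":-25,"wx":0,"wy":0,"wz":0,"claw":1}
    - {"x":0,"y":0,"z":-25,"wx":0,"wy":0,"wz":0,"claw":1}
    - {"x":0,"y":0,"z":-10,"wx":0,"wy":0,"wz":0,"claw":1}
    - {"x":0,"y":0,"z":0,"wx":0,"wy":0,"wz":0,"claw":1}
    - {"x":0,"y":0,"z":0,"wx":0,"wy":0,"wz":0,"claw":1}

```text
t: 18.68
ee_pos: [0.4761, 0.2859, 0.2303]
tcp_rot: [-0.564, -3.087, 0.003]
wrist_force: [-0.3, -0.8, -4.7]
gripper_width: 0.252
gripper_force: 30.0
```

Run:
```python
from h import *
o=status.get_obs(); print(o)
im,c=shot("wrist","w7")
go([.6302,.0922,.234],np.pi+.12)
```

```text
{'t': 18.675, 'qpos': array([ 0.4439, -0.0923,  1.8427,  0.0003,  1.3954, -0.7656]), 'dq': array([-0.0001,  0.0074,  0.0066,  0.0008,  0.0003, -0.0007]), 'tau': array([  0.0028, -35.0231, -39.4695,   0.0357,   0.0796,   0.0001]), 'ee_pos': array([0.4761, 0.2859, 0.2303]), 'tcp_rot': array([-0.5638, -3.087 ,  0.0034]), 'wrist_force': array([-0.3385, -0.8464, -4.7377]), 'wrist_torque': array([-0.0108, -0.022 , -0.0159]), 'gripper_force': 29.999257028102875, 'gripper_width': 0.2522312940627845}
turn [-0.0021 -0.0039 -0.4813] deg 27.6 rows 3 shift [-129.8 -210.7   -3.9] rows 6
```

Head held (24 mm, 4 N). Before lowering it I'll take a closer measurement of nose b in the final tool orientation.

Run:
```python
from h import *
go([.694,.100,.222],np.pi+.12)
```

```text
turn [-0.0021 -0.0039 -0.4813] deg 27.6 rows 3 shift [-194.1 -210.6    8.1] rows 7
```

Call:
drive_tool:
  plan:
    - {"x":0,"y":0,"z":0,"wx":-0.002,"wy":-0.004,"wz":-0.1605,"claw":1}
    - {"x":0,"y":0,"z":0,"wx":0,"wy":0,"wz":-0.1605,"claw":1}
    - {"x":0,"y":0,"z":0,"wx":0,"wy":0,"wz":-0.1605,"claw":1}
    - {"x":-24,"y":-26,"z":1,"wx":0,"wy":0,"wz":0,"claw":1}
    - {"x":-24,"y":-26,"z":1,"wx":0,"wy":0,"wz":0,"claw":1}
    - {"x":-24,"y":-26,"z":1,"wx":0,"wy":0,"wz":0,"claw":1}
    - {"x":-24,"y":-26,"z":1,"wx":0,"wy":0,"wz":0,"claw":1}
    - {"x":-24,"y":-26,"z":1,"wx":0,"wy":0,"wz":0,"claw":1}
    - {"x":-24,"y":-26,"z":1,"wx":0,"wy":0,"wz":0,"claw":1}
    - {"x":-25,"y":-27,"z":1,"wx":0,"wy":0,"wz":0,"claw":1}
    - {"x":-25,"y":-27,"z":1,"wx":0,"wy":0,"wz":0,"claw":1}
    - {"x":0,"y":0,"z":0,"wx":0,"wy":0,"wz":0,"claw":1}
    - {"x":0,"y":0,"z":0,"wx":0,"wy":0,"wz":0,"claw":1}
    - {"x":0,"y":0,"z":0,"wx":0,"wy":0,"wz":0,"claw":1}

```text
t: 20.48
ee_pos: [0.6938, 0.1018, 0.2238]
tcp_rot: [-0.19, 3.134, 0.001]
wrist_force: [-0.4, 0.5, -4.1]
gripper_width: 0.249
gripper_force: 30.0
```

Run:
```python
from h import *
im,c=shot("wrist","w8"); o=status.get_obs(); print(o["ee_pos"],o["tcp_rot"])
P=(.6302,.0922); print(proj(c,[[*P,.11]]))
g=cv2.cvtColor(ortho(im,c,*P,.11,44,4),cv2.COLOR_BGR2GRAY)
for r0 in (36,18.8):
    H=cv2.HoughCircles(cv2.GaussianBlur(g,(0,0),2),cv2.HOUGH_GRADIENT,1,8,param1=60,param2=8,minRadius=int(r0*4-8),maxRadius=int(r0*4+6))
    for h in H[0][:2]: print(r0,P[0]+(h[1]-176)/4000,P[1]+(h[0]-176)/4000,h[2]/4)
a=ortho(im,c,*P,.118,42,5)
cv2.drawMarker(a,(210,210),(0,0,255),0,10,1)
cv2.imwrite("pics/o8.png",np.hstack([a,im[:421,140:500] if False else cv2.resize(im,(370,421))]))
```

```text
[0.6939 0.1018 0.2241] [-0.1902  3.1336  0.0006]
[[317.273  131.3257]]
36 0.62982506 0.092575006 34.6
36 0.631075 0.090575 34.6
18.8 0.63007504 0.092575006 18.975
18.8 0.62157506 0.104825005 20.1
```

View pics/o8.png

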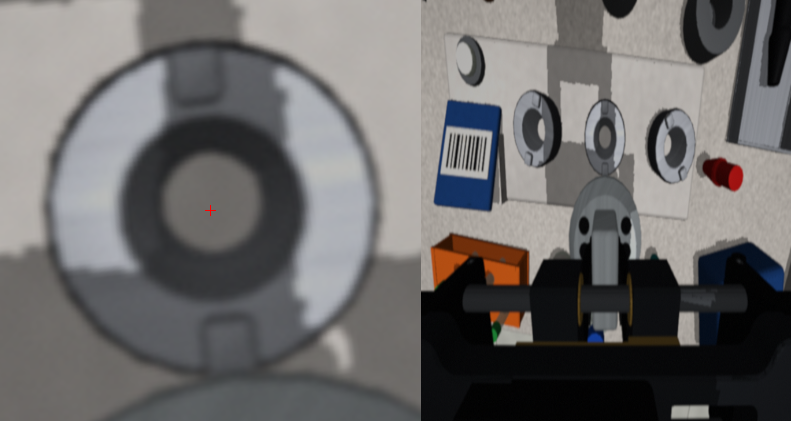

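Nose b's dogs are at (197,76) and (231,343) in the rectified view, angle 0.127, with the bore centred at (0.6301, 0.0927). The held head's disc is centred on the tool. Now over the bore.

Run:
```python
from h import *
go([.6296,.0926,.224],np.pi+.127)
```

```text
turn [ 0.0003  0.0022 -0.0057] deg 0.4 rows 1 shift [65.  -1.   0.1] rows 2
```

Call:
drive_tool:
  plan:
    - {"x":32,"y":-0.5,"z":0,"wx":0,"wy":0.002,"wz":-0.006,"claw":1}
    - {"x":33,"y":-0.5,"z":0,"wx":0,"wy":0,"wz":0,"claw":1}
    - {"x":0,"y":0,"z":0,"wx":0,"wy":0,"wz":0,"claw":1}
    - {"x":0,"y":0,"z":20,"wx":0,"wy":0,"wz":0,"claw":1}
    - {"x":0,"y":0,"z":20,"wx":0,"wy":0,"wz":0,"claw":1}
    - {"x":0,"y":0,"z":15,"wx":0,"wy":0,"wz":0,"claw":1}
    - {"x":0,"y":0,"z":0,"wx":0,"wy":0,"wz":0,"claw":1}
    - {"x":0,"y":0,"z":0,"wx":0,"wy":0,"wz":0,"claw":1}
    - {"x":0,"y":0,"z":0,"wx":0,"wy":0,"wz":0,"claw":1}

```text
t: 21.65
ee_pos: [0.6311, 0.0921, 0.1703]
tcp_rot: [-0.198, 3.133, 0.0]
wrist_force: [-0.2, 0.2, -4.3]
gripper_width: 0.252
gripper_force: 30.0
```

Run:
```python
from h import *
go([.6296,.0926,.149],np.pi+.127); o=status.get_obs(); print(o["ee_pos"],o["wrist_force"],o["wrist_torque"])
```

```text
turn [-0.      0.0027 -0.0008] deg 0.2 rows 1 shift [ 1.4  0.7 21.3] rows 1
[0.6311 0.0921 0.1703] [-0.2072  0.224  -4.3017] [ 0.0342 -0.0002 -0.0084]
```

Call:
drive_tool:
  plan:
    - {"x":1.4,"y":0.7,"z":0,"wx":0,"wy":0.0025,"wz":0,"claw":1}
    - {"x":0,"y":0,"z":0,"wx":0,"wy":0,"wz":0,"claw":1}
    - {"x":0,"y":0,"z":3,"wx":0,"wy":0,"wz":0,"claw":1}
    - {"x":0,"y":0,"z":3,"wx":0,"wy":0,"wz":0,"claw":1}
    - {"x":0,"y":0,"z":3,"wx":0,"wy":0,"wz":0,"claw":1}
    - {"x":0,"y":0,"z":3,"wx":0,"wy":0,"wz":0,"claw":1}
    - {"x":0,"y":0,"z":0,"wx":0,"wy":0,"wz":0,"claw":1}
    - {"x":0,"y":0,"z":0,"wx":0,"wy":0,"wz":0,"claw":1}

```text
t: 22.65
ee_pos: [0.6288, 0.0926, 0.1572]
tcp_rot: [0.198, -3.134, 0.0]
wrist_force: [-0.4, -0.6, -3.7]
gripper_width: 0.251
gripper_force: 30.0
```

Call:
drive_tool:
  plan:
    - {"x":0,"y":0,"z":1.5,"wx":0,"wy":0,"wz":0,"claw":1}
    - {"x":0,"y":0,"z":1.5,"wx":0,"wy":0,"wz":0,"claw":1}
    - {"x":0,"y":0,"z":0,"wx":0,"wy":0,"wz":0,"claw":1}
    - {"x":0,"y":0,"z":0,"wx":0,"wy":0,"wz":0,"claw":1}

```text
t: 23.15
ee_pos: [0.6288, 0.0926, 0.1541]
tcp_rot: [0.198, -3.134, 0.0]
wrist_force: [-0.3, 0.6, -3.7]
gripper_width: 0.243
gripper_force: 30.0
```

Call:
drive_tool:
  plan:
    - {"x":0,"y":0,"z":1.5,"wx":0,"wy":0,"wz":0,"claw":1}
    - {"x":0,"y":0,"z":1.5,"wx":0,"wy":0,"wz":0,"claw":1}
    - {"x":0,"y":0,"z":0,"wx":0,"wy":0,"wz":0,"claw":1}
    - {"x":0,"y":0,"z":0,"wx":0,"wy":0,"wz":0,"claw":1}

```text
t: 23.65
ee_pos: [0.6288, 0.0926, 0.1511]
tcp_rot: [0.198, -3.134, 0.0]
wrist_force: [0.4, -0.8, -3.7]
gripper_width: 0.251
gripper_force: 30.0
```

Call:
drive_tool:
  plan:
    - {"x":0,"y":0,"z":1.5,"wx":0,"wy":0,"wz":0,"claw":1}
    - {"x":0,"y":0,"z":1.5,"wx":0,"wy":0,"wz":0,"claw":1}
    - {"x":0,"y":0,"z":0,"wx":0,"wy":0,"wz":0,"claw":1}
    - {"x":0,"y":0,"z":0,"wx":0,"wy":0,"wz":0,"claw":1}

```text
t: 24.15
ee_pos: [0.6288, 0.0926, 0.1481]
tcp_rot: [0.198, -3.134, 0.0]
wrist_force: [-0.5, -0.4, -3.5]
gripper_width: 0.251
gripper_force: 30.0
```

Call:
drive_tool:
  plan:
    - {"x":0,"y":0,"z":1,"wx":0,"wy":0,"wz":0,"claw":1}
    - {"x":0,"y":0,"z":0.5,"wx":0,"wy":0,"wz":0,"claw":1}
    - {"x":0,"y":0,"z":0,"wx":0,"wy":0,"wz":0,"claw":1}
    - {"x":0,"y":0,"z":0,"wx":0,"wy":0,"wz":0,"claw":1}

```text
t: 24.65
ee_pos: [0.6288, 0.0926, 0.1468]
tcp_rot: [0.198, -3.134, -0.0]
wrist_force: [-0.1, 1.0, -3.8]
gripper_width: 0.254
gripper_force: 30.0
```

Call:
drive_tool:
  plan:
    - {"x":0,"y":0,"z":0.7,"wx":0,"wy":0,"wz":0,"claw":1}
    - {"x":0,"y":0,"z":0,"wx":0,"wy":0,"wz":0,"claw":1}
    - {"x":0,"y":0,"z":0,"wx":0,"wy":0,"wz":0,"claw":1}
    - {"x":0,"y":0,"z":0,"wx":0,"wy":0,"wz":0,"claw":-1}
    - {"x":0,"y":0,"z":0,"wx":0,"wy":0,"wz":0,"claw":-1}
    - {"x":0,"y":0,"z":0,"wx":0,"wy":0,"wz":0,"claw":-1}
    - {"x":0,"y":0,"z":0,"wx":0,"wy":0,"wz":0,"claw":-1}
    - {"x":0,"y":0,"z":0,"wx":0,"wy":0,"wz":0,"claw":-1}
    - {"x":0,"y":0,"z":0,"wx":0,"wy":0,"wz":0,"claw":-1}
    - {"x":0,"y":0,"z":-30,"wx":0,"wy":0,"wz":0,"claw":-1}
    - {"x":0,"y":0,"z":-40,"wx":0,"wy":0,"wz":0,"claw":-1}
    - {"x":0,"y":0,"z":-30,"wx":0,"wy":0,"wz":0,"claw":-1}
    - {"x":0,"y":0,"z":0,"wx":0,"wy":0,"wz":0,"claw":-1}
    - {"x":0,"y":0,"z":0,"wx":0,"wy":0,"wz":0,"claw":-1}

```text
t: 26.4
ee_pos: [0.6284, 0.0925, 0.2444]
tcp_rot: [0.198, -3.132, 0.0]
wrist_force: [0.8, 0.7, -0.0]
gripper_width: 0.998
gripper_force: 0.0
```

Run:
```python
from h import *
im,c=shot("wrist","w9")
# camera over head 2, whose tang angle is about +2.1 -> -1.04 (x->y)
go([.53,.10,.24],np.pi)
im,c=shot("top"); P=(.4554,.095)
print(plane(c,[(280,250)],.087))
```

```text
turn [-0.     -0.005   0.1262] deg 7.2 rows 1 shift [98.   7.5  3.6] rows 3
[[0.4554 0.0952 0.087 ]]
```

Run:
```python
from h import *
go([.494,.032,.21],2.126)
```

```text
turn [-0.0028 -0.005   1.1418] deg 65.4 rows 7 shift [  19.2 -145.7   33.4] rows 4
```

Call:
drive_tool:
  plan:
    - {"x":0,"y":0,"z":0,"wx":-0.003,"wy":-0.005,"wz":0.163,"claw":-1}
    - {"x":0,"y":0,"z":0,"wx":0,"wy":0,"wz":0.163,"claw":-1}
    - {"x":0,"y":0,"z":0,"wx":0,"wy":0,"wz":0.163,"claw":-1}
    - {"x":0,"y":0,"z":0,"wx":0,"wy":0,"wz":0.163,"claw":-1}
    - {"x":0,"y":0,"z":0,"wx":0,"wy":0,"wz":0.163,"claw":-1}
    - {"x":0,"y":0,"z":0,"wx":0,"wy":0,"wz":0.163,"claw":-1}
    - {"x":0,"y":0,"z":0,"wx":0,"wy":0,"wz":0.163,"claw":-1}
    - {"x":5,"y":-36,"z":0,"wx":0,"wy":0,"wz":0,"claw":-1}
    - {"x":5,"y":-37,"z":0,"wx":0,"wy":0,"wz":0,"claw":-1}
    - {"x":5,"y":-37,"z":0,"wx":0,"wy":0,"wz":0,"claw":-1}
    - {"x":4,"y":-36,"z":10,"wx":0,"wy":0,"wz":0,"claw":-1}
    - {"x":0,"y":0,"z":23,"wx":0,"wy":0,"wz":0,"claw":-1}
    - {"x":0,"y":0,"z":0,"wx":0,"wy":0,"wz":0,"claw":-1}
    - {"x":0,"y":0,"z":0,"wx":0,"wy":0,"wz":0,"claw":-1}
    - {"x":0,"y":0,"z":0,"wx":0,"wy":0,"wz":0,"claw":-1}

```text
t: 28.38
ee_pos: [0.4957, 0.0319, 0.2131]
tcp_rot: [1.525, 2.744, 0.007]
wrist_force: [0.3, 1.2, 0.6]
gripper_width: 0.998
gripper_force: 0.0
```

Run:
```python
from h import *
im,c=shot("wrist","w10"); print(status.get_obs()["ee_pos"],status.get_obs()["t"])
P=(.455,.095); m=tang(im,c,P,.129,.087); print(proj(c,[[*P,.129]]))
a=ortho(im,c,*P,.129,55,3)
p=cv2.imread("pics/w9.png"); b=cv2.resize(p[60:260,180:460],None,fx=1.6,fy=1.655)
cv2.imwrite("pics/w10v.png",np.hstack([a,b[:331]]))
```

```text
[0.4957 0.0319 0.2131] 28.425
tang 0.43243750381469725 0.08843750762939454 ang -0.7853981 size 14.672465324401855 25.45584487915039
tang 0.47054433441162113 0.11191117095947266 ang -0.9770466 size 17.120906829833984 24.129859924316406
tang 0.45150299072265626 0.10166340255737305 ang -1.0135809 size 19.68239974975586 51.89011001586914
disc 0.45162502 0.101624995 r 43.05
disc 0.44962502 0.103625 r 45.85
[[315.8988 119.1826]]
```

View pics/w10v.png

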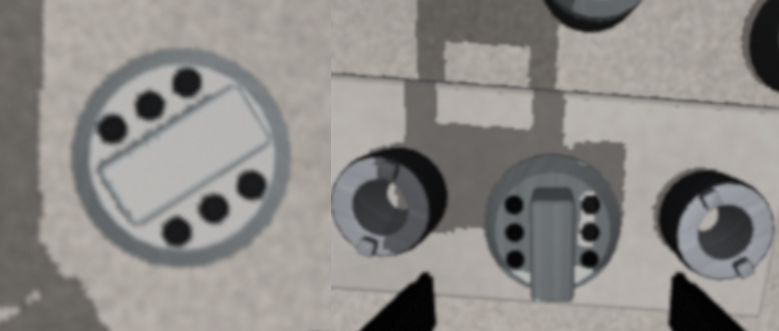

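The head on b looks seated, and head 2's tang is at (0.4515, 0.1017), angle −1.014. Now I'll grasp it.

Run:
```python
from h import *
go([.4515,.1017,.093],np.pi-1.0136)
```

```text
turn [ 0.0051 -0.0004 -0.0009] deg 0.3 rows 1 shift [ 82.6  -0.6 120.1] rows 4
```

Call:
drive_tool:
  plan:
    - {"x":41,"y":0,"z":0,"wx":0.005,"wy":0,"wz":-0.001,"claw":-1}
    - {"x":41.6,"y":-0.6,"z":0,"wx":0,"wy":0,"wz":0,"claw":-1}
    - {"x":0,"y":0,"z":0,"wx":0,"wy":0,"wz":0,"claw":-1}
    - {"x":0,"y":0,"z":30,"wx":0,"wy":0,"wz":0,"claw":-1}
    - {"x":0,"y":0,"z":30,"wx":0,"wy":0,"wz":0,"claw":-1}
    - {"x":0,"y":0,"z":30,"wx":0,"wy":0,"wz":0,"claw":-1}
    - {"x":0,"y":0,"z":20,"wx":0,"wy":0,"wz":0,"claw":-1}
    - {"x":0,"y":0,"z":10,"wx":0,"wy":0,"wz":0,"claw":-1}
    - {"x":0,"y":0,"z":0,"wx":0,"wy":0,"wz":0,"claw":-1}
    - {"x":0,"y":0,"z":0,"wx":0,"wy":0,"wz":0,"claw":-1}

```text
t: 29.68
ee_pos: [0.4517, 0.1016, 0.0936]
tcp_rot: [1.525, 2.746, 0.001]
wrist_force: [0.1, 0.6, 0.3]
gripper_width: 0.995
gripper_force: 0.0
```

Run:
```python
from h import *
go([.4515,.1017,.093],np.pi-1.0136)
```

```text
turn [ 0.001  -0.0001 -0.0003] deg 0.1 rows 1 shift [ 0.2 -0.2  0.6] rows 1
```

Call:
drive_tool:
  plan:
    - {"x":0,"y":0,"z":0,"wx":0,"wy":0,"wz":0,"claw":1}
    - {"x":0,"y":0,"z":0,"wx":0,"wy":0,"wz":0,"claw":1}
    - {"x":0,"y":0,"z":0,"wx":0,"wy":0,"wz":0,"claw":1}
    - {"x":0,"y":0,"z":0,"wx":0,"wy":0,"wz":0,"claw":1}
    - {"x":0,"y":0,"z":0,"wx":0,"wy":0,"wz":0,"claw":1}
    - {"x":0,"y":0,"z":0,"wx":0,"wy":0,"wz":0,"claw":1}
    - {"x":0,"y":0,"z":0,"wx":0,"wy":0,"wz":0,"claw":1}
    - {"x":0,"y":0,"z":0,"wx":0,"wy":0,"wz":0,"claw":1}
    - {"x":0,"y":0,"z":0,"wx":0,"wy":0,"wz":0,"claw":1}
    - {"x":0,"y":0,"z":0,"wx":0,"wy":0,"wz":0,"claw":1}
    - {"x":0,"y":0,"z":0,"wx":0,"wy":0,"wz":0,"claw":1}
    - {"x":0,"y":0,"z":0,"wx":0,"wy":0,"wz":0,"claw":1}

```text
t: 31.18
ee_pos: [0.4509, 0.1017, 0.0924]
tcp_rot: [-1.525, -2.746, -0.0]
wrist_force: [1.2, 0.8, -0.3]
gripper_width: 0.251
gripper_force: 30.0
```

Call:
drive_tool:
  plan:
    - {"x":0,"y":0,"z":-10,"wx":0,"wy":0,"wz":0,"claw":1}
    - {"x":0,"y":0,"z":-20,"wx":0,"wy":0,"wz":0,"claw":1}
    - {"x":0,"y":0,"z":-25,"wx":0,"wy":0,"wz":0,"claw":1}
    - {"x":0,"y":0,"z":-25,"wx":0,"wy":0,"wz":0,"claw":1}
    - {"x":0,"y":0,"z":-25,"wx":0,"wy":0,"wz":0,"claw":1}
    - {"x":0,"y":0,"z":-25,"wx":0,"wy":0,"wz":0,"claw":1}
    - {"x":0,"y":0,"z":-10,"wx":0,"wy":0,"wz":0,"claw":1}
    - {"x":0,"y":0,"z":0,"wx":0,"wy":0,"wz":0,"claw":1}
    - {"x":0,"y":0,"z":0,"wx":0,"wy":0,"wz":0,"claw":1}

```text
t: 32.3
ee_pos: [0.4501, 0.1015, 0.2309]
tcp_rot: [-1.524, -2.744, 0.003]
wrist_force: [0.2, -0.3, -2.9]
gripper_width: 0.252
gripper_force: 30.0
```

Run:
```python
from h import *
go([.700,-.045,.222],np.pi-.245)
```

```text
turn [-0.0021 -0.0031 -0.7688] deg 44.1 rows 5 shift [-278.   -81.5    8.9] rows 7
```

Call:
drive_tool:
  plan:
    - {"x":0,"y":0,"z":0,"wx":-0.002,"wy":-0.003,"wz":-0.154,"claw":1}
    - {"x":0,"y":0,"z":0,"wx":0,"wy":0,"wz":-0.154,"claw":1}
    - {"x":0,"y":0,"z":0,"wx":0,"wy":0,"wz":-0.154,"claw":1}
    - {"x":0,"y":0,"z":0,"wx":0,"wy":0,"wz":-0.154,"claw":1}
    - {"x":0,"y":0,"z":0,"wx":0,"wy":0,"wz":-0.153,"claw":1}
    - {"x":0,"y":-41,"z":0,"wx":0,"wy":0,"wz":0,"claw":1}
    - {"x":0,"y":-40.5,"z":0,"wx":0,"wy":0,"wz":0,"claw":1}
    - {"x":-40,"y":0,"z":0,"wx":0,"wy":0,"wz":0,"claw":1}
    - {"x":-40,"y":0,"z":0,"wx":0,"wy":0,"wz":0,"claw":1}
    - {"x":-40,"y":0,"z":0,"wx":0,"wy":0,"wz":0,"claw":1}
    - {"x":-40,"y":0,"z":0,"wx":0,"wy":0,"wz":0,"claw":1}
    - {"x":-40,"y":0,"z":3,"wx":0,"wy":0,"wz":0,"claw":1}
    - {"x":-40,"y":0,"z":3,"wx":0,"wy":0,"wz":0,"claw":1}
    - {"x":-38,"y":0,"z":3,"wx":0,"wy":0,"wz":0,"claw":1}
    - {"x":0,"y":0,"z":0,"wx":0,"wy":0,"wz":0,"claw":1}
    - {"x":0,"y":0,"z":0,"wx":0,"wy":0,"wz":0,"claw":1}
    - {"x":0,"y":0,"z":0,"wx":0,"wy":0,"wz":0,"claw":1}

```text
t: 34.42
ee_pos: [0.7, -0.0445, 0.2239]
tcp_rot: [0.383, 3.116, -0.001]
wrist_force: [-0.4, 0.8, -2.2]
gripper_width: 0.253
gripper_force: 30.0
```

Run:
```python
from h import *
im,c=shot("wrist","w11"); o=status.get_obs(); print(o["ee_pos"],o["tcp_rot"])
P=(.6368,-.0267); print(proj(c,[[*P,.11]]))
g=cv2.cvtColor(ortho(im,c,*P,.11,44,4),cv2.COLOR_BGR2GRAY)
for r0 in (36,18.8):
    H=cv2.HoughCircles(cv2.GaussianBlur(g,(0,0),2),cv2.HOUGH_GRADIENT,1,8,param1=60,param2=8,minRadius=int(r0*4-8),maxRadius=int(r0*4+6))
    for h in H[0][:2]: print(r0,P[0]+(h[1]-176)/4000,P[1]+(h[0]-176)/4000,h[2]/4)
a=ortho(im,c,*P,.118,42,5)
cv2.drawMarker(a,(210,210),(0,0,255),0,10,1)
cv2.imwrite("pics/o11.png",np.hstack([a,cv2.resize(im,(370,421))]))
```

```text
[ 0.7001 -0.0445  0.2243] [ 0.3828  3.1159 -0.0008]
[[320.9748 129.5171]]
36 0.636925 -0.027575 35.125
36 0.63717496 -0.024825 34.825
18.8 0.636675 -0.026825 18.9
18.8 0.628675 -0.014074999 19.55
```

View pics/o11.png

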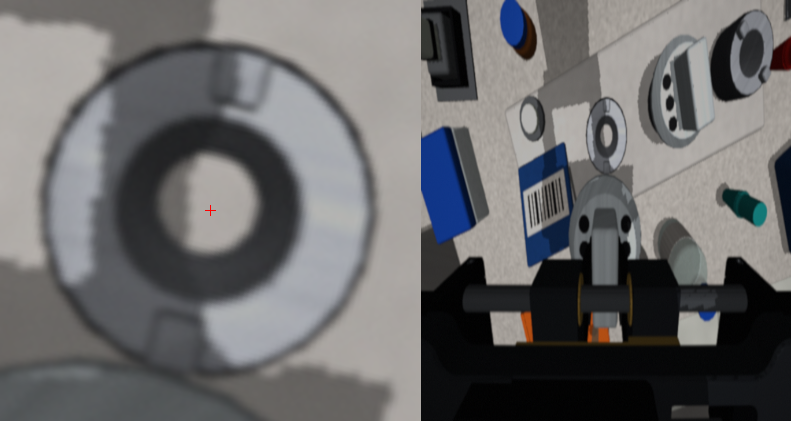

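Nose c's dogs are at (241,80) and (175,340), angle −0.248, with the bore centred at (0.6367, −0.0269). Moving over it.

Run:
```python
from h import *
go([.6367,-.0269,.170],np.pi-.248)
```

```text
turn [-0.0002  0.0023  0.0035] deg 0.2 rows 1 shift [65.8  1.5 54.3] rows 2
```

Call:
drive_tool:
  plan:
    - {"x":33,"y":1,"z":0,"wx":0,"wy":0.002,"wz":0.0035,"claw":1}
    - {"x":33,"y":0.5,"z":0,"wx":0,"wy":0,"wz":0,"claw":1}
    - {"x":0,"y":0,"z":0,"wx":0,"wy":0,"wz":0,"claw":1}
    - {"x":0,"y":0,"z":20,"wx":0,"wy":0,"wz":0,"claw":1}
    - {"x":0,"y":0,"z":20,"wx":0,"wy":0,"wz":0,"claw":1}
    - {"x":0,"y":0,"z":14,"wx":0,"wy":0,"wz":0,"claw":1}
    - {"x":0,"y":0,"z":0,"wx":0,"wy":0,"wz":0,"claw":1}
    - {"x":0,"y":0,"z":0,"wx":0,"wy":0,"wz":0,"claw":1}
    - {"x":0,"y":0,"z":0,"wx":0,"wy":0,"wz":0,"claw":1}

```text
t: 35.6
ee_pos: [0.638, -0.0274, 0.1711]
tcp_rot: [0.389, 3.115, -0.0]
wrist_force: [0.4, 0.0, -3.3]
gripper_width: 0.25
gripper_force: 30.0
```

Run:
```python
from h import *
go([.6367,-.0269,.158],np.pi-.248)
```

```text
turn [ 0.      0.0022 -0.0003] deg 0.1 rows 1 shift [ 1.4  0.2 13.1] rows 1
```

Call:
drive_tool:
  plan:
    - {"x":1.0,"y":0.2,"z":0,"wx":0,"wy":0.002,"wz":0,"claw":1}
    - {"x":0,"y":0,"z":0,"wx":0,"wy":0,"wz":0,"claw":1}
    - {"x":0,"y":0,"z":3,"wx":0,"wy":0,"wz":0,"claw":1}
    - {"x":0,"y":0,"z":3,"wx":0,"wy":0,"wz":0,"claw":1}
    - {"x":0,"y":0,"z":3,"wx":0,"wy":0,"wz":0,"claw":1}
    - {"x":0,"y":0,"z":3,"wx":0,"wy":0,"wz":0,"claw":1}
    - {"x":0,"y":0,"z":0,"wx":0,"wy":0,"wz":0,"claw":1}
    - {"x":0,"y":0,"z":0,"wx":0,"wy":0,"wz":0,"claw":1}

```text
t: 36.6
ee_pos: [0.6364, -0.0269, 0.158]
tcp_rot: [-0.389, -3.116, 0.0]
wrist_force: [0.3, 0.7, -3.4]
gripper_width: 0.25
gripper_force: 30.0
```

Call:
drive_tool:
  plan:
    - {"x":0,"y":0,"z":1.5,"wx":0,"wy":0,"wz":0,"claw":1}
    - {"x":0,"y":0,"z":1.5,"wx":0,"wy":0,"wz":0,"claw":1}
    - {"x":0,"y":0,"z":0,"wx":0,"wy":0,"wz":0,"claw":1}
    - {"x":0,"y":0,"z":0,"wx":0,"wy":0,"wz":0,"claw":1}

```text
t: 37.1
ee_pos: [0.6363, -0.0269, 0.1549]
tcp_rot: [-0.389, -3.116, -0.0]
wrist_force: [-0.2, 0.3, -2.9]
gripper_width: 0.251
gripper_force: 30.0
```

Call:
drive_tool:
  plan:
    - {"x":0,"y":0,"z":1.5,"wx":0,"wy":0,"wz":0,"claw":1}
    - {"x":0,"y":0,"z":1.5,"wx":0,"wy":0,"wz":0,"claw":1}
    - {"x":0,"y":0,"z":0,"wx":0,"wy":0,"wz":0,"claw":1}
    - {"x":0,"y":0,"z":0,"wx":0,"wy":0,"wz":0,"claw":1}

```text
t: 37.6
ee_pos: [0.6363, -0.0269, 0.152]
tcp_rot: [-0.389, -3.116, 0.0]
wrist_force: [-0.2, 0.3, -3.3]
gripper_width: 0.25
gripper_force: 30.0
```

Call:
drive_tool:
  plan:
    - {"x":0,"y":0,"z":1.5,"wx":0,"wy":0,"wz":0,"claw":1}
    - {"x":0,"y":0,"z":1.5,"wx":0,"wy":0,"wz":0,"claw":1}
    - {"x":0,"y":0,"z":0,"wx":0,"wy":0,"wz":0,"claw":1}
    - {"x":0,"y":0,"z":0,"wx":0,"wy":0,"wz":0,"claw":1}

```text
t: 38.1
ee_pos: [0.6363, -0.0268, 0.1489]
tcp_rot: [-0.389, -3.116, 0.0]
wrist_force: [0.1, -0.9, -3.3]
gripper_width: 0.25
gripper_force: 30.0
```

Call:
drive_tool:
  plan:
    - {"x":0,"y":0,"z":1,"wx":0,"wy":0,"wz":0,"claw":1}
    - {"x":0,"y":0,"z":1,"wx":0,"wy":0,"wz":0,"claw":1}
    - {"x":0,"y":0,"z":0.5,"wx":0,"wy":0,"wz":0,"claw":1}
    - {"x":0,"y":0,"z":0,"wx":0,"wy":0,"wz":0,"claw":1}
    - {"x":0,"y":0,"z":0,"wx":0,"wy":0,"wz":0,"claw":1}

```text
t: 38.72
ee_pos: [0.6365, -0.0269, 0.1474]
tcp_rot: [-0.389, -3.116, 0.0]
wrist_force: [-2.8, 1.2, 5.1]
gripper_width: 0.252
gripper_force: 30.0
```

Call:
drive_tool:
  plan:
    - {"x":0,"y":0,"z":0,"wx":0,"wy":0,"wz":0,"claw":-1}
    - {"x":0,"y":0,"z":0,"wx":0,"wy":0,"wz":0,"claw":-1}
    - {"x":0,"y":0,"z":0,"wx":0,"wy":0,"wz":0,"claw":-1}
    - {"x":0,"y":0,"z":0,"wx":0,"wy":0,"wz":0,"claw":-1}
    - {"x":0,"y":0,"z":0,"wx":0,"wy":0,"wz":0,"claw":-1}
    - {"x":0,"y":0,"z":0,"wx":0,"wy":0,"wz":0,"claw":-1}
    - {"x":0,"y":0,"z":-30,"wx":0,"wy":0,"wz":0,"claw":-1}
    - {"x":0,"y":0,"z":-40,"wx":0,"wy":0,"wz":0,"claw":-1}
    - {"x":0,"y":0,"z":-40,"wx":0,"wy":0,"wz":0,"claw":-1}
    - {"x":0,"y":0,"z":-40,"wx":0,"wy":0,"wz":0,"claw":-1}
    - {"x":0,"y":0,"z":0,"wx":0,"wy":0,"wz":0,"claw":-1}
    - {"x":0,"y":0,"z":0,"wx":0,"wy":0,"wz":0,"claw":-1}

```text
t: 40.22
ee_pos: [0.6362, -0.0268, 0.2955]
tcp_rot: [-0.389, -3.115, 0.0]
wrist_force: [1.1, 0.3, -0.6]
gripper_width: 0.998
gripper_force: 0.0
```

Run:
```python
from h import *
print(status.get_obs()["qpos"]); go([.70,.033,.30],np.pi)
```

```text
[-0.1264  0.0596  1.5844 -0.      1.5003 -1.4489]
turn [-0.     -0.0027 -0.2483] deg 14.2 rows 2 shift [-63.8  59.8  -4.5] rows 2
```

Call:
drive_tool:
  plan:
    - {"x":0,"y":0,"z":0,"wx":0,"wy":-0.0025,"wz":-0.124,"claw":-1}
    - {"x":0,"y":0,"z":0,"wx":0,"wy":0,"wz":-0.124,"claw":-1}
    - {"x":-32,"y":30,"z":0,"wx":0,"wy":0,"wz":0,"claw":-1}
    - {"x":-32,"y":30,"z":0,"wx":0,"wy":0,"wz":0,"claw":-1}
    - {"x":0,"y":0,"z":0,"wx":0,"wy":0,"wz":0,"claw":-1}
    - {"x":0,"y":0,"z":0,"wx":0,"wy":0,"wz":0,"claw":-1}
    - {"x":0,"y":0,"z":0,"wx":0,"wy":0,"wz":0,"claw":-1}

```text
t: 41.1
ee_pos: [0.6998, 0.0323, 0.296]
tcp_rot: [-0.002, -3.141, 0.001]
wrist_force: [-0.4, -0.0, 0.4]
gripper_width: 0.999
gripper_force: 0.0
```

Run:
```python
from h import *
im,c=shot("wrist","w12"); print(status.get_obs()["ee_pos"])
hs={"b":(.6301,.0927),"c":(.6367,-.0269)}
v=[]
for n,P in hs.items():
    print(n); m=tang(im,c,P,.184,.142,th=150); v.append(ortho(im,c,*P,.184,50,2.5))
cv2.imwrite("pics/w12v.png",np.vstack([im[:250],np.hstack(v+[np.zeros((v[0].shape[0],640-2*v[0].shape[1],3),np.uint8)])]))
hsv=cv2.cvtColor(im,cv2.COLOR_BGR2HSV);
```

```text
[0.6999 0.0322 0.2964]
b
tang 0.6317514625549316 0.06132702369689942 ang 0.15935159 size 26.256816864013672 16.95210838317871
tang 0.6288092742919922 0.09764456481933595 ang 0.12676752 size 53.306541442871094 33.6129035949707
tang 0.6301 0.0927 ang -1.5707964 size 110.0 110.0
disc 0.628225 0.089324996 r 44.1
disc 0.62972504 0.080575 r 42.85
c
tang 0.6234822647094727 -0.006368292236328125 ang 0.42366898 size 51.94704055786133 26.574541091918945
tang 0.6309351951599121 -0.026665567779541016 ang -0.25307572 size 21.053022384643555 42.24374771118164
tang 0.6176999923706055 -0.06702500190734864 ang -1.1920929e-07 size 29.749996185302734 71.99998474121094
disc 0.63282496 -0.024525002 r 42.725
```

View pics/w12v.png

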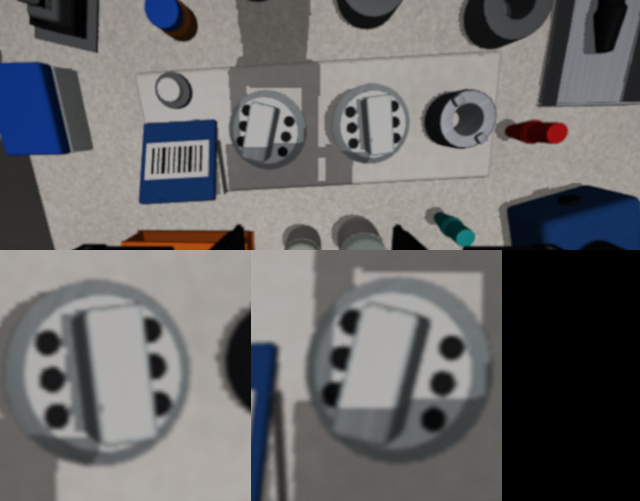

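Both tangs sit in line with their dogs and centred on the noses (b near (375,125), c near (262,128)), so both heads are home. Next I'll move over the dock, and triangulate the label from stored views.

Run:
```python
from h import *
go([.534,-.350,.28],np.pi-.26)
m=viewer.camera_model("wrist")
def cam(p,rv):
    T=np.eye(4);T[:3,:3]=R.from_rotvec(rv).as_matrix();T[:3,3]=p; return (m["intrinsics"],m["D"],T@m["T_tool_cam"])
V=[("w2",cam([.6051,.1213,.351],[-.003,3.1412,.0003])),("w11",cam([.7001,-.0445,.2243],[.3828,3.1159,-.0008])),("w12",cam([.6999,.0322,.2964],[-.002,-3.141,.001]))]
for n in ("top","scene"): im,c=shot(n); cv2.imwrite(f"pics/{n}1.png",im); V.append((n+"1",c))
A=np.zeros((3,3));b=np.zeros(3);Rs=[]
for n,c in V:
    im=cv2.imread(f"pics/{n}.png"); q=proj(c,[[.675,-.157,.09]])[0].astype(int)
    r0=40 if n[0]!="w" else 70; y0,x0=max(q[1]-r0,0),max(q[0]-r0,0); s=im[y0:q[1]+r0,x0:q[0]+r0]
    h=cv2.cvtColor(s,cv2.COLOR_BGR2HSV); blue=cv2.inRange(h,(100,120,30),(125,255,255))
    ks=[k for k in cv2.findContours(blue,0,2)[0] if cv2.contourArea(k)>60]; 
    k=min(ks,key=lambda k:np.linalg.norm(np.array(cv2.minAreaRect(k)[0])-[q[0]-x0,q[1]-y0]))
    mk=np.zeros_like(blue); cv2.fillPoly(mk,[cv2.convexHull(k)],255)
    w=mk&~blue; w=cv2.morphologyEx(cv2.erode(mk,np.ones((3,3)))&cv2.inRange(h,(0,0,0),(180,90,255)),cv2.MORPH_CLOSE,np.ones((5,5)))
    kk=max(cv2.findContours(w,0,2)[0],key=cv2.contourArea); rc=cv2.minAreaRect(cv2.convexHull(kk)); u=np.array(rc[0])+[x0,y0]
    P=plane(c,[u],0)[0]; d=P-c[2][:3,3]; d/=np.linalg.norm(d); M=np.eye(3)-np.outer(d,d); A+=M; b+=M@c[2][:3,3]; Rs.append((n,M,c[2][:3,3])); print(n,u,rc[1:])
X=np.linalg.solve(A,b); print("label",X,[(n,np.linalg.norm(M@(X-o)).round(4)) for n,M,o in Rs])
```

```text
turn [-0.0004  0.0005  0.2587] deg 14.8 rows 2 shift [  62.1 -412.1   16.4] rows 10
w2 [145.0012 214.0249] ((32.6092643737793, 55.53063201904297), 87.1375961303711)
w11 [217.4566 200.8028] ((64.87014770507812, 78.31009674072266), 74.40719604492188)
w12 [176.5 159.5] ((37.886024475097656, 67.0632553100586), 86.8201675415039)
top1 [362.5 181.5] ((15.0, 27.0), 90.0)
scene1 [261.1154 208.0769] ((34.99461364746094, 10.787812232971191), 15.255120277404785)
label [ 0.6759 -0.1537  0.0968] [('w2', np.float64(0.0027)), ('w11', np.float64(0.007)), ('w12', np.float64(0.0021)), ('top1', np.float64(0.0023)), ('scene1', np.float64(0.0028))]
```

Call:
drive_tool:
  plan:
    - {"x":0,"y":0,"z":0,"wx":0,"wy":0,"wz":0.13,"claw":-1}
    - {"x":0,"y":0,"z":0,"wx":0,"wy":0,"wz":0.129,"claw":-1}
    - {"x":6,"y":-41,"z":0,"wx":0,"wy":0,"wz":0,"claw":-1}
    - {"x":6,"y":-41,"z":0,"wx":0,"wy":0,"wz":0,"claw":-1}
    - {"x":6,"y":-41,"z":0,"wx":0,"wy":0,"wz":0,"claw":-1}
    - {"x":6,"y":-41,"z":0,"wx":0,"wy":0,"wz":0,"claw":-1}
    - {"x":6,"y":-41,"z":0,"wx":0,"wy":0,"wz":0,"claw":-1}
    - {"x":6,"y":-41,"z":0,"wx":0,"wy":0,"wz":0,"claw":-1}
    - {"x":6,"y":-41,"z":0,"wx":0,"wy":0,"wz":0,"claw":-1}
    - {"x":6,"y":-41,"z":0,"wx":0,"wy":0,"wz":0,"claw":-1}
    - {"x":7,"y":-42,"z":8,"wx":0,"wy":0,"wz":0,"claw":-1}
    - {"x":7,"y":-42,"z":8,"wx":0,"wy":0,"wz":0,"claw":-1}
    - {"x":0,"y":0,"z":0,"wx":0,"wy":0,"wz":0,"claw":-1}
    - {"x":0,"y":0,"z":0,"wx":0,"wy":0,"wz":0,"claw":-1}
    - {"x":0,"y":0,"z":0,"wx":0,"wy":0,"wz":0,"claw":-1}

```text
t: 43.12
ee_pos: [0.5356, -0.3484, 0.2811]
tcp_rot: [0.404, 3.114, -0.001]
wrist_force: [0.7, 0.1, 0.1]
gripper_width: 1.0
gripper_force: 0.0
```

Run:
```python
from h import *
im,c=shot("wrist","w13"); o=status.get_obs(); print(o["ee_pos"],o["tcp_rot"],o["t"])
P=(.462,-.331); print(proj(c,[[*P,.145],[*P,.026]]))
v=[cv2.resize(ortho(im,c,*P,z,60,2),(400,400)) for z in (.145,.026)]
for a in v: cv2.drawMarker(a,(200,200),(0,0,255),0,12,1)
cv2.imwrite("pics/w13v.png",np.hstack(v))
```

```text
[ 0.5356 -0.3483  0.2811] [ 0.4037  3.1138 -0.0007] 43.175
[[316.9594 118.8893]
 [317.2809 119.0977]]
```

View pics/w13v.png

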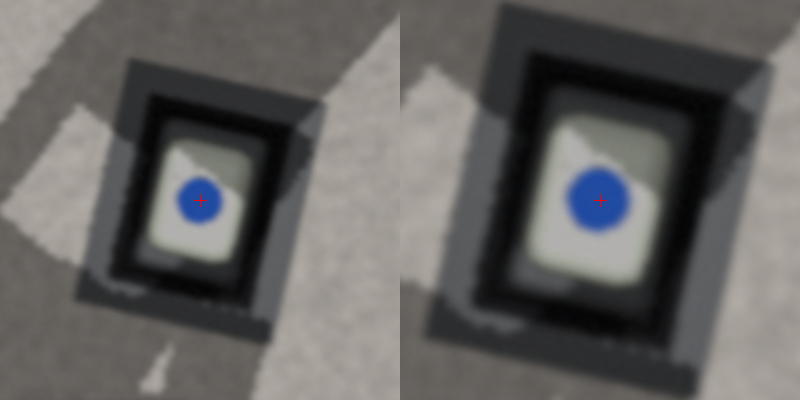

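The scanner handle's top is centred at (199,201), on the dock axis. Its angle is about −0.2 and the dock's about −0.233, both centred at (0.462, −0.331).

Run:
```python
from h import *
go([.462,-.331,.087],np.pi-.2)
```

```text
turn [-0.0003  0.0018 -0.0578] deg 3.3 rows 1 shift [ 75.6   2.3 194.1] rows 5
```

Call:
drive_tool:
  plan:
    - {"x":0,"y":0,"z":0,"wx":0,"wy":0.002,"wz":-0.058,"claw":-1}
    - {"x":38,"y":1,"z":0,"wx":0,"wy":0,"wz":0,"claw":-1}
    - {"x":38,"y":1.3,"z":0,"wx":0,"wy":0,"wz":0,"claw":-1}
    - {"x":0,"y":0,"z":40,"wx":0,"wy":0,"wz":0,"claw":-1}
    - {"x":0,"y":0,"z":40,"wx":0,"wy":0,"wz":0,"claw":-1}
    - {"x":0,"y":0,"z":40,"wx":0,"wy":0,"wz":0,"claw":-1}
    - {"x":0,"y":0,"z":40,"wx":0,"wy":0,"wz":0,"claw":-1}
    - {"x":0,"y":0,"z":24,"wx":0,"wy":0,"wz":0,"claw":-1}
    - {"x":0,"y":0,"z":10,"wx":0,"wy":0,"wz":0,"claw":-1}
    - {"x":0,"y":0,"z":0,"wx":0,"wy":0,"wz":0,"claw":-1}

```text
t: 44.42
ee_pos: [0.4611, -0.3313, 0.0866]
tcp_rot: [-0.314, -3.124, -0.0]
wrist_force: [0.0, 0.6, 0.3]
gripper_width: 1.001
gripper_force: 0.0
```

Call:
drive_tool:
  plan:
    - {"x":0,"y":0,"z":0,"wx":0,"wy":0,"wz":0,"claw":1}
    - {"x":0,"y":0,"z":0,"wx":0,"wy":0,"wz":0,"claw":1}
    - {"x":0,"y":0,"z":0,"wx":0,"wy":0,"wz":0,"claw":1}
    - {"x":0,"y":0,"z":0,"wx":0,"wy":0,"wz":0,"claw":1}
    - {"x":0,"y":0,"z":0,"wx":0,"wy":0,"wz":0,"claw":1}
    - {"x":0,"y":0,"z":0,"wx":0,"wy":0,"wz":0,"claw":1}
    - {"x":0,"y":0,"z":0,"wx":0,"wy":0,"wz":0,"claw":1}
    - {"x":0,"y":0,"z":0,"wx":0,"wy":0,"wz":0,"claw":1}
    - {"x":0,"y":0,"z":0,"wx":0,"wy":0,"wz":0,"claw":1}
    - {"x":0,"y":0,"z":0,"wx":0,"wy":0,"wz":0,"claw":1}
    - {"x":0,"y":0,"z":0,"wx":0,"wy":0,"wz":0,"claw":1}

```text
t: 45.8
ee_pos: [0.4607, -0.3316, 0.0865]
tcp_rot: [-0.316, -3.124, -0.001]
wrist_force: [-0.0, 0.3, -0.8]
gripper_width: 0.288
gripper_force: 30.0
```

Call:
drive_tool:
  plan:
    - {"x":0,"y":0,"z":-15,"wx":0,"wy":0,"wz":0,"claw":1}
    - {"x":0,"y":0,"z":-30,"wx":0,"wy":0,"wz":0,"claw":1}
    - {"x":0,"y":0,"z":-35,"wx":0,"wy":0,"wz":0,"claw":1}
    - {"x":0,"y":0,"z":-35,"wx":0,"wy":0,"wz":0,"claw":1}
    - {"x":0,"y":0,"z":-35,"wx":0,"wy":0,"wz":0,"claw":1}
    - {"x":0,"y":0,"z":0,"wx":0,"wy":0,"wz":0,"claw":1}
    - {"x":0,"y":0,"z":0,"wx":0,"wy":0,"wz":0,"claw":1}

```text
t: 46.68
ee_pos: [0.4604, -0.3314, 0.2352]
tcp_rot: [-0.315, -3.123, -0.002]
wrist_force: [0.8, 0.4, -3.4]
gripper_width: 0.292
gripper_force: 30.0
```

Run:
```python
from h import *
y=np.pi+.0576; Rt=down(y)@R.from_rotvec([0,-.45,0]).as_matrix(); n=-Rt[:,2]; print("n",n)
t=np.array([.676,-.1555,.095])+n*(.07+.081); print(t)
go(t,y); go(t,Rt)
```

```text
n [-0.4342 -0.025   0.9004]
[ 0.6104 -0.1593  0.231 ]
turn [ 0.0011 -0.0026 -0.2589] deg 14.8 rows 2 shift [-159.7  163.2    4.3] rows 6
turn [-0.0572 -0.45   -0.2548] deg 29.8 rows 4 shift [-141.9  163.2   73.3] rows 6
```

Call:
drive_tool:
  plan:
    - {"x":0,"y":0,"z":0,"wx":0,"wy":-0.0025,"wz":-0.13,"claw":1}
    - {"x":0,"y":0,"z":0,"wx":0,"wy":0,"wz":-0.129,"claw":1}
    - {"x":-23,"y":23,"z":0,"wx":0,"wy":0,"wz":0,"claw":1}
    - {"x":-23,"y":23,"z":0,"wx":0,"wy":0,"wz":0,"claw":1}
    - {"x":-23,"y":23,"z":0,"wx":0,"wy":0,"wz":0,"claw":1}
    - {"x":-23,"y":23,"z":0,"wx":0,"wy":0,"wz":0,"claw":1}
    - {"x":-23,"y":23,"z":0,"wx":0,"wy":0,"wz":0,"claw":1}
    - {"x":-23,"y":24,"z":0,"wx":0,"wy":0,"wz":0,"claw":1}
    - {"x":-22,"y":24,"z":0,"wx":0,"wy":0,"wz":0,"claw":1}
    - {"x":0,"y":0,"z":0,"wx":0,"wy":-0.11,"wz":0,"claw":1}
    - {"x":0,"y":0,"z":0,"wx":0,"wy":-0.11,"wz":0,"claw":1}
    - {"x":0,"y":0,"z":0,"wx":0,"wy":-0.11,"wz":0,"claw":1}
    - {"x":0,"y":0,"z":0,"wx":0,"wy":-0.12,"wz":0,"claw":1}
    - {"x":0,"y":0,"z":0,"wx":0,"wy":0,"wz":0,"claw":1}
    - {"x":0,"y":0,"z":0,"wx":0,"wy":0,"wz":0,"claw":1}

```text
t: 48.55
ee_pos: [0.611, -0.1598, 0.2356]
tcp_rot: [-0.078, 2.692, 0.018]
wrist_force: [0.6, -0.8, -2.4]
gripper_width: 0.292
gripper_force: 30.0
```

Run:
```python
from h import *
y=np.pi+.0576; Rt=down(y)@R.from_rotvec([0,-.45,0]).as_matrix(); n=-Rt[:,2]
go(np.array([.676,-.1555,.095])+n*.151,Rt)
```

```text
turn [ 0.0004 -0.0016 -0.0001] deg 0.1 rows 1 shift [2.5 0.5 3.9] rows 1
```

Call:
drive_tool:
  plan:
    - {"x":2.5,"y":0.5,"z":4,"wx":0,"wy":0,"wz":0,"claw":1}
    - {"x":0,"y":0,"z":0,"wx":0,"wy":0,"wz":0,"claw":1}
    - {"x":0,"y":0,"z":0,"wx":0,"wy":0,"wz":0,"claw":1}
    - {"x":0,"y":0,"z":0,"wx":0,"wy":0,"wz":0,"claw":1}
    - {"x":0,"y":0,"z":0,"wx":0,"wy":0,"wz":0,"claw":1}
    - {"x":0,"y":0,"z":0,"wx":0,"wy":0,"wz":0,"claw":1}
    - {"x":0,"y":0,"z":0,"wx":0,"wy":0,"wz":0,"claw":1}
    - {"x":0,"y":0,"z":0,"wx":0,"wy":0,"wz":0,"claw":1}
    - {"x":0,"y":0,"z":0,"wx":0,"wy":0,"wz":0,"claw":1}
    - {"x":0,"y":0,"z":0,"wx":0,"wy":0,"wz":0,"claw":1}
    - {"x":0,"y":0,"z":0,"wx":0,"wy":0,"wz":0,"claw":1}
    - {"x":0,"y":0,"z":0,"wx":0,"wy":0,"wz":0,"claw":1}
    - {"x":0,"y":0,"z":0,"wx":0,"wy":0,"wz":0,"claw":1}
    - {"x":0,"y":0,"z":0,"wx":0,"wy":0,"wz":0,"claw":1}
    - {"x":0,"y":0,"z":0,"wx":0,"wy":0,"wz":0,"claw":1}
    - {"x":0,"y":0,"z":0,"wx":0,"wy":0,"wz":0,"claw":1}
    - {"x":0,"y":0,"z":0,"wx":0,"wy":0,"wz":0,"claw":1}
    - {"x":0,"y":0,"z":0,"wx":0,"wy":0,"wz":0,"claw":1}
    - {"x":0,"y":0,"z":0,"wx":0,"wy":0,"wz":0,"claw":1}
    - {"x":0,"y":0,"z":0,"wx":0,"wy":0,"wz":0,"claw":1}

```text
t: 51.05
ee_pos: [0.6107, -0.1594, 0.232]
tcp_rot: [-0.078, 2.689, 0.018]
wrist_force: [-1.1, -0.5, -2.0]
gripper_width: 0.295
gripper_force: 30.0
```

Run:
```python
from h import *
o=status.get_obs(); Rm=R.from_rotvec(o["tcp_rot"]).as_matrix(); print(o["t"],"aim",o["ee_pos"]+Rm[:,2]*.151,Rm[:,2])
```

```text
51.05 aim [ 0.6765 -0.1556  0.0961] [ 0.4354  0.0249 -0.8999]
```

Call:
drive_tool:
  plan:
    - {"x":0,"y":0,"z":-10,"wx":0,"wy":0.11,"wz":0,"claw":1}
    - {"x":0,"y":0,"z":0,"wx":0,"wy":0.11,"wz":0,"claw":1}
    - {"x":0,"y":0,"z":0,"wx":0,"wy":0.11,"wz":0,"claw":1}
    - {"x":0,"y":0,"z":0,"wx":0,"wy":0.12,"wz":0,"claw":1}
    - {"x":22,"y":-23,"z":0,"wx":0,"wy":0,"wz":0,"claw":1}
    - {"x":23,"y":-23,"z":0,"wx":0,"wy":0,"wz":0,"claw":1}
    - {"x":23,"y":-23,"z":0,"wx":0,"wy":0,"wz":0,"claw":1}
    - {"x":23,"y":-23,"z":0,"wx":0,"wy":0,"wz":0,"claw":1}
    - {"x":23,"y":-23,"z":0,"wx":0,"wy":0,"wz":0,"claw":1}
    - {"x":23,"y":-24,"z":0,"wx":0,"wy":0,"wz":0,"claw":1}
    - {"x":23,"y":-24,"z":0,"wx":0,"wy":0,"wz":0,"claw":1}
    - {"x":0,"y":0,"z":0,"wx":0,"wy":0,"wz":0.141,"claw":1}
    - {"x":0,"y":0,"z":0,"wx":0,"wy":0,"wz":0.142,"claw":1}
    - {"x":0,"y":0,"z":0,"wx":0,"wy":0,"wz":0,"claw":1}
    - {"x":0,"y":0,"z":0,"wx":0,"wy":0,"wz":0,"claw":1}

```text
t: 52.92
ee_pos: [0.4563, -0.3316, 0.2409]
tcp_rot: [0.35, 3.12, -0.0]
wrist_force: [-0.2, -0.1, -1.9]
gripper_width: 0.294
gripper_force: 30.0
```

Run:
```python
from h import *
go([.4612,-.3315,.12],np.pi-.225)
```

```text
turn [0.0001 0.0018 0.0019] deg 0.1 rows 1 shift [ -4.8   1.2 120.9] rows 3
```

Call:
drive_tool:
  plan:
    - {"x":-4.8,"y":1.2,"z":0,"wx":0,"wy":0.002,"wz":0.002,"claw":1}
    - {"x":0,"y":0,"z":40,"wx":0,"wy":0,"wz":0,"claw":1}
    - {"x":0,"y":0,"z":40,"wx":0,"wy":0,"wz":0,"claw":1}
    - {"x":0,"y":0,"z":36,"wx":0,"wy":0,"wz":0,"claw":1}
    - {"x":0,"y":0,"z":0,"wx":0,"wy":0,"wz":0,"claw":1}
    - {"x":0,"y":0,"z":0,"wx":0,"wy":0,"wz":0,"claw":1}
    - {"x":0,"y":0,"z":0,"wx":0,"wy":0,"wz":0,"claw":1}

```text
t: 53.8
ee_pos: [0.4623, -0.3325, 0.1275]
tcp_rot: [0.356, 3.118, -0.004]
wrist_force: [0.1, 0.2, -2.8]
gripper_width: 0.293
gripper_force: 30.0
```

Run:
```python
from h import *
go([.4612,-.3315,.0875],np.pi-.225)
```

```text
turn [-0.0019  0.0032 -0.002 ] deg 0.2 rows 1 shift [ 1.3  0.7 40. ] rows 1
```

Call:
drive_tool:
  plan:
    - {"x":1.2,"y":0.7,"z":10,"wx":-0.002,"wy":0.003,"wz":-0.002,"claw":1}
    - {"x":0,"y":0,"z":8,"wx":0,"wy":0,"wz":0,"claw":1}
    - {"x":0,"y":0,"z":6,"wx":0,"wy":0,"wz":0,"claw":1}
    - {"x":0,"y":0,"z":5,"wx":0,"wy":0,"wz":0,"claw":1}
    - {"x":0,"y":0,"z":5,"wx":0,"wy":0,"wz":0,"claw":1}
    - {"x":0,"y":0,"z":3,"wx":0,"wy":0,"wz":0,"claw":1}
    - {"x":0,"y":0,"z":0,"wx":0,"wy":0,"wz":0,"claw":1}
    - {"x":0,"y":0,"z":0,"wx":0,"wy":0,"wz":0,"claw":1}

```text
t: 54.8
ee_pos: [0.46, -0.3305, 0.0881]
tcp_rot: [-0.353, -3.119, -0.004]
wrist_force: [0.8, -0.4, -2.0]
gripper_width: 0.292
gripper_force: 30.0
```

Call:
drive_tool:
  plan:
    - {"x":0,"y":0,"z":1,"wx":0,"wy":0,"wz":0,"claw":1}
    - {"x":0,"y":0,"z":0.8,"wx":0,"wy":0,"wz":0,"claw":1}
    - {"x":0,"y":0,"z":0,"wx":0,"wy":0,"wz":0,"claw":1}
    - {"x":0,"y":0,"z":0,"wx":0,"wy":0,"wz":0,"claw":1}

```text
t: 55.3
ee_pos: [0.46, -0.3305, 0.0865]
tcp_rot: [-0.353, -3.119, -0.004]
wrist_force: [-0.9, 0.8, 1.7]
gripper_width: 0.291
gripper_force: 30.0
```

Contact with the dock floor. Release and rise.

Call:
drive_tool:
  plan:
    - {"x":0,"y":0,"z":0,"wx":0,"wy":0,"wz":0,"claw":-1}
    - {"x":0,"y":0,"z":0,"wx":0,"wy":0,"wz":0,"claw":-1}
    - {"x":0,"y":0,"z":0,"wx":0,"wy":0,"wz":0,"claw":-1}
    - {"x":0,"y":0,"z":0,"wx":0,"wy":0,"wz":0,"claw":-1}
    - {"x":0,"y":0,"z":0,"wx":0,"wy":0,"wz":0,"claw":-1}
    - {"x":0,"y":0,"z":0,"wx":0,"wy":0,"wz":0,"claw":-1}
    - {"x":0,"y":0,"z":0,"wx":0,"wy":0,"wz":0,"claw":-1}
    - {"x":0,"y":0,"z":-25,"wx":0,"wy":0,"wz":0,"claw":-1}
    - {"x":0,"y":0,"z":-40,"wx":0,"wy":0,"wz":0,"claw":-1}
    - {"x":0,"y":0,"z":-40,"wx":0,"wy":0,"wz":0,"claw":-1}
    - {"x":0,"y":0,"z":-40,"wx":0,"wy":0,"wz":0,"claw":-1}
    - {"x":-37,"y":0,"z":-25,"wx":0,"wy":0,"wz":0,"claw":-1}
    - {"x":-37,"y":0,"z":-24,"wx":0,"wy":0,"wz":0,"claw":-1}
    - {"x":0,"y":0,"z":0,"wx":0,"wy":0,"wz":0,"claw":-1}
    - {"x":0,"y":0,"z":0,"wx":0,"wy":0,"wz":0,"claw":-1}
    - {"x":0,"y":0,"z":0,"wx":0,"wy":0,"wz":0,"claw":-1}

```text
t: 57.3
ee_pos: [0.5313, -0.347, 0.2783]
tcp_rot: [-0.353, -3.116, -0.006]
wrist_force: [-0.2, 0.3, 0.5]
gripper_width: 0.998
gripper_force: 0.0
```

Run:
```python
from h import *
im,c=shot("wrist","w14"); o=status.get_obs(); print(o["ee_pos"],o["t"])
# scanner top blue disc, nose square in dock
P=(.462,-.331)
for z in (.145,):
    a=ortho(im,c,*P,z,50,4); h=cv2.cvtColor(a,cv2.COLOR_BGR2HSV); k=max(cv2.findContours(cv2.inRange(h,(100,120,40),(125,255,255)),0,2)[0],key=cv2.contourArea)
    (u,v),r0=cv2.minEnclosingCircle(k); print("blue top",P[0]+(v-200)/4000,P[1]+(u-200)/4000,r0/4)
cv2.imwrite("pics/w14v.png",im)
# button: bright blob on console near estimate, two views
m=viewer.camera_model("wrist")
def cam(p,rv):
    T=np.eye(4);T[:3,:3]=R.from_rotvec(rv).as_matrix();T[:3,3]=p; return (m["intrinsics"],m["D"],T@m["T_tool_cam"])
A=np.zeros((3,3));b=np.zeros(3)
for n,cc,g in [("w2",cam([.6051,.1213,.351],[-.003,3.1412,.0003]),(142,155)),("w12",cam([.6999,.0322,.2964],[-.002,-3.141,.001]),(174,90))]:
    im=cv2.cvtColor(cv2.imread(f"pics/{n}.png"),cv2.COLOR_BGR2GRAY); s=cv2.resize(im[g[1]-30:g[1]+30,g[0]-30:g[0]+30],None,fx=4,fy=4,interpolation=2)
    H=cv2.HoughCircles(cv2.GaussianBlur(s,(0,0),3),cv2.HOUGH_GRADIENT,1,10,param1=60,param2=12,minRadius=30,maxRadius=80)
    print(n,None if H is None else [(g[0]-30+x[0]/4,g[1]-30+x[1]/4,x[2]/4) for x in H[0][:3]])
    for z in (.07,.08,.09): print(z,plane(cc,[(g[0]-30+H[0][0][0]/4,g[1]-30+H[0][0][1]/4)],z)[0])
```

```text
[ 0.5314 -0.3471  0.2786] 57.35
blue top 0.4619149169921875 -0.3317870330810547 6.492767333984375
w2 [(np.float32(141.625), np.float32(159.375), np.float32(17.25)), (np.float32(143.625), np.float32(154.375), np.float32(17.025)), (np.float32(145.125), np.float32(158.125), np.float32(13.525))]
0.07 [ 0.5906 -0.1606  0.07  ]
0.08 [ 0.5893 -0.1543  0.08  ]
0.09 [ 0.5879 -0.1481  0.09  ]
w12 [(np.float32(172.125), np.float32(92.375), np.float32(19.85)), (np.float32(165.875), np.float32(90.875), np.float32(13.525)), (np.float32(172.375), np.float32(88.375), np.float32(17.6))]
0.07 [ 0.5891 -0.1608  0.07  ]
0.08 [ 0.5901 -0.1559  0.08  ]
0.09 [ 0.591  -0.1511  0.09  ]
```

The scanner is back on the dock axis. Now the button, at about (0.589, −0.160), with the fingers shut.

Run:
```python
from h import *
go([.5893,-.160,.12],np.pi+.2)
```

```text
turn [ 0.0041 -0.0049 -0.4258] deg 24.4 rows 3 shift [-93.9 171.9 158.6] rows 6
```

Call:
drive_tool:
  plan:
    - {"x":0,"y":0,"z":0,"wx":0.004,"wy":-0.005,"wz":-0.142,"claw":1}
    - {"x":0,"y":0,"z":0,"wx":0,"wy":0,"wz":-0.142,"claw":1}
    - {"x":0,"y":0,"z":0,"wx":0,"wy":0,"wz":-0.142,"claw":1}
    - {"x":-19,"y":34,"z":0,"wx":0,"wy":0,"wz":0,"claw":1}
    - {"x":-19,"y":34,"z":0,"wx":0,"wy":0,"wz":0,"claw":1}
    - {"x":-19,"y":34,"z":0,"wx":0,"wy":0,"wz":0,"claw":1}
    - {"x":-19,"y":35,"z":0,"wx":0,"wy":0,"wz":0,"claw":1}
    - {"x":-18,"y":35,"z":0,"wx":0,"wy":0,"wz":0,"claw":1}
    - {"x":0,"y":0,"z":0,"wx":0,"wy":0,"wz":0,"claw":1}
    - {"x":0,"y":0,"z":40,"wx":0,"wy":0,"wz":0,"claw":1}
    - {"x":0,"y":0,"z":40,"wx":0,"wy":0,"wz":0,"claw":1}
    - {"x":0,"y":0,"z":40,"wx":0,"wy":0,"wz":0,"claw":1}
    - {"x":0,"y":0,"z":38,"wx":0,"wy":0,"wz":0,"claw":1}
    - {"x":0,"y":0,"z":0,"wx":0,"wy":0,"wz":0,"claw":1}
    - {"x":0,"y":0,"z":0,"wx":0,"wy":0,"wz":0,"claw":1}
    - {"x":0,"y":0,"z":0,"wx":0,"wy":0,"wz":0,"claw":1}

```text
t: 59.35
ee_pos: [0.5919, -0.1613, 0.1242]
tcp_rot: [-0.314, 3.121, -0.006]
wrist_force: [0.2, -0.5, 0.6]
gripper_width: 0.004
gripper_force: 0.0
```

Run:
```python
from h import *
go([.5893,-.160,.095],np.pi+.2)
```

```text
turn [-0.0043  0.0044  0.0004] deg 0.4 rows 1 shift [ 2.3  1.8 29.2] rows 1
```

Call:
drive_tool:
  plan:
    - {"x":2,"y":1.5,"z":10,"wx":0,"wy":0,"wz":0,"claw":1}
    - {"x":0,"y":0,"z":10,"wx":0,"wy":0,"wz":0,"claw":1}
    - {"x":0,"y":0,"z":6,"wx":0,"wy":0,"wz":0,"claw":1}
    - {"x":0,"y":0,"z":2,"wx":0,"wy":0,"wz":0,"claw":1}
    - {"x":0,"y":0,"z":2,"wx":0,"wy":0,"wz":0,"claw":1}
    - {"x":0,"y":0,"z":0,"wx":0,"wy":0,"wz":0,"claw":1}
    - {"x":0,"y":0,"z":0,"wx":0,"wy":0,"wz":0,"claw":1}

```text
t: 60.22
ee_pos: [0.5886, -0.1595, 0.0918]
tcp_rot: [-0.315, 3.124, -0.003]
wrist_force: [0.5, -0.2, 0.5]
gripper_width: 0.004
gripper_force: 0.0
```

Call:
drive_tool:
  plan:
    - {"x":0,"y":0,"z":2,"wx":0,"wy":0,"wz":0,"claw":1}
    - {"x":0,"y":0,"z":2,"wx":0,"wy":0,"wz":0,"claw":1}
    - {"x":0,"y":0,"z":1,"wx":0,"wy":0,"wz":0,"claw":1}
    - {"x":0,"y":0,"z":0,"wx":0,"wy":0,"wz":0,"claw":1}
    - {"x":0,"y":0,"z":0,"wx":0,"wy":0,"wz":0,"claw":1}

```text
t: 60.85
ee_pos: [0.5884, -0.1595, 0.0866]
tcp_rot: [-0.315, 3.125, -0.003]
wrist_force: [1.0, 0.1, 0.0]
gripper_width: 0.006
gripper_force: 0.0
```

Call:
drive_tool:
  plan:
    - {"x":0,"y":0,"z":2,"wx":0,"wy":0,"wz":0,"claw":1}
    - {"x":0,"y":0,"z":2,"wx":0,"wy":0,"wz":0,"claw":1}
    - {"x":0,"y":0,"z":0,"wx":0,"wy":0,"wz":0,"claw":1}
    - {"x":0,"y":0,"z":0,"wx":0,"wy":0,"wz":0,"claw":1}

```text
t: 61.35
ee_pos: [0.5883, -0.1595, 0.0825]
tcp_rot: [-0.315, 3.125, -0.003]
wrist_force: [0.4, 0.1, 0.5]
gripper_width: 0.004
gripper_force: 0.0
```

Call:
drive_tool:
  plan:
    - {"x":0,"y":0,"z":2,"wx":0,"wy":0,"wz":0,"claw":1}
    - {"x":0,"y":0,"z":2,"wx":0,"wy":0,"wz":0,"claw":1}
    - {"x":0,"y":0,"z":0,"wx":0,"wy":0,"wz":0,"claw":1}
    - {"x":0,"y":0,"z":0,"wx":0,"wy":0,"wz":0,"claw":1}

```text
t: 61.85
ee_pos: [0.5885, -0.1596, 0.0789]
tcp_rot: [-0.315, 3.125, -0.003]
wrist_force: [-1.6, 0.9, 3.8]
gripper_width: 0.004
gripper_force: 1.7
```

Call:
drive_tool:
  plan:
    - {"x":0,"y":0,"z":1,"wx":0,"wy":0,"wz":0,"claw":1}
    - {"x":0,"y":0,"z":1,"wx":0,"wy":0,"wz":0,"claw":1}
    - {"x":0,"y":0,"z":0,"wx":0,"wy":0,"wz":0,"claw":1}
    - {"x":0,"y":0,"z":0,"wx":0,"wy":0,"wz":0,"claw":1}

```text
t: 62.35
ee_pos: [0.5885, -0.1595, 0.0767]
tcp_rot: [-0.315, 3.124, -0.003]
wrist_force: [-1.0, 0.7, 4.7]
gripper_width: 0.004
gripper_force: 2.3
```

Call:
drive_tool:
  plan:
    - {"x":0,"y":0,"z":1,"wx":0,"wy":0,"wz":0,"claw":1}
    - {"x":0,"y":0,"z":1,"wx":0,"wy":0,"wz":0,"claw":1}
    - {"x":0,"y":0,"z":0,"wx":0,"wy":0,"wz":0,"claw":1}
    - {"x":0,"y":0,"z":0,"wx":0,"wy":0,"wz":0,"claw":1}

```text
t: 62.85
ee_pos: [0.5885, -0.1595, 0.0761]
tcp_rot: [-0.315, 3.125, -0.003]
wrist_force: [-3.8, 1.6, 11.8]
gripper_width: 0.007
gripper_force: 5.8
```

The button bottomed out at 12 N. Letting go and backing off clear.

Call:
drive_tool:
  plan:
    - {"x":0,"y":0,"z":-10,"wx":0,"wy":0,"wz":0,"claw":1}
    - {"x":0,"y":0,"z":-30,"wx":0,"wy":0,"wz":0,"claw":1}
    - {"x":0,"y":0,"z":-40,"wx":0,"wy":0,"wz":0,"claw":1}
    - {"x":0,"y":0,"z":-40,"wx":0,"wy":0,"wz":0,"claw":1}
    - {"x":0,"y":0,"z":-40,"wx":0,"wy":0,"wz":0,"claw":1}
    - {"x":0,"y":0,"z":-40,"wx":0,"wy":0,"wz":0,"claw":1}
    - {"x":-30,"y":25,"z":0,"wx":0,"wy":0,"wz":0,"claw":1}
    - {"x":-30,"y":25,"z":0,"wx":0,"wy":0,"wz":0,"claw":1}
    - {"x":-30,"y":25,"z":0,"wx":0,"wy":0,"wz":0,"claw":1}
    - {"x":0,"y":25,"z":0,"wx":0,"wy":0,"wz":0,"claw":1}
    - {"x":0,"y":0,"z":0,"wx":0,"wy":0,"wz":0,"claw":1}
    - {"x":0,"y":0,"z":0,"wx":0,"wy":0,"wz":0,"claw":1}
    - {"x":0,"y":0,"z":0,"wx":0,"wy":0,"wz":0,"claw":1}
    - {"x":0,"y":0,"z":0,"wx":0,"wy":0,"wz":0,"claw":1}

```text
t: 64.6
ee_pos: [0.6562, -0.044, 0.2746]
tcp_rot: [-0.313, 3.125, -0.003]
wrist_force: [0.4, 0.3, -0.1]
gripper_width: 0.006
gripper_force: 0.0
```

Run:
```python
from h import *
im,c=shot("wrist","w15"); print(status.get_obs()["ee_pos"])
for n,P in {"b":(.6301,.0927),"c":(.6367,-.0269)}.items(): print(n); tang(im,c,P,.184,.142,th=165)
P=(.462,-.331); a=ortho(im,c,*P,.145,50,4); k=max(cv2.findContours(cv2.inRange(cv2.cvtColor(a,cv2.COLOR_BGR2HSV),(100,120,40),(125,255,255)),0,2)[0],key=cv2.contourArea,default=None)
if k is not None: (u,v),r0=cv2.minEnclosingCircle(k); print("blue top",P[0]+(v-200)/4000,P[1]+(u-200)/4000,r0/4)
```

```text
[ 0.6562 -0.0439  0.2745]
b
tang 0.5954197784423828 0.07158695526123048 ang 1.5430259 size 13.314309120178223 3.2140378952026367
tang 0.6262758651733399 0.0446849877357483 ang 0.08599424 size 21.330373764038086 7.455109119415283
tang 0.6296330276489258 0.08962208099365235 ang 0.11487663 size 50.2722282409668 15.884993553161621
disc 0.62722504 0.076074995 r 42.25
disc 0.637725 0.085075 r 45.025
c
tang 0.60145 -0.028275 ang -1.5707964 size 3.5 5.25
tang 0.6384041549682618 -0.021226873779296877 ang -0.101103425 size 8.085311889648438 29.83599090576172
tang 0.589825 -0.07139999999999999 ang -1.5707964 size 16.25 21.0
disc 0.634075 -0.029525 r 42.45
disc 0.63457495 -0.031525 r 44.1
```

```bash
python3 -c "
from rig import r
print(r.close_job())"
```

```text
the job is handed in; nothing more can be done
None
```

I handed the job in at about 65 s without seeing the verdict: the one plug is in the tray, both heads sit fully down on spindles b and c, the label was scanned, the scanner is back in its dock, and the start button was pressed fully and let go.

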